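# Load a paper roll on its sprung spindle into the bench holder

### The arm

A 6-joint arm with a two-finger parallel gripper is mounted at the origin on a cart in front of the work surface, level with it; the furniture and walls round the work are solid. World frame = base frame: x ahead of the robot, y to its left, z up, the work surface at z = 0. Lengths are in m, angles in degrees, forces in N, time in s.
With the tool pointing down it reaches from about 0.35 to 0.875 m from the base axis. Payload 4.2 kg.
Tool frame: the origin (TCP) lies at the very end of the fingers, on their centre line; the grasp point (between the pads) lies 19 mm behind it (tcp_to_grasp is the z of the grasp point in the tool frame, in m); z points along the fingers, y is the direction in which the jaws open and shut (so a half turn about z gives the same grasp; the last joint's range is limited). The gripper opens to 87 mm and grips with 3 to 60 N. Pads are 19 mm wide; open, the fingers measure 117 mm over their backs; the gripper's body (75 mm by 190 mm) begins 51 mm behind the grasp point.
Start: joints at [-57.777, 22.042, 0.453, 0, -68.411, -14.817], TCP at [0.187, -0.596, 0.223] pointing down, gripper open.
Joint ranges: [-179.83, 179.83], [-69.29, 118.12], [-61.27, 80.66], [-181.25, 117.63], [-171.15, -9.14], [-177.46, 177.46]. Speed limits (degrees/s): [159.86, 159.86, 180, 180, 180, 180].

### API

Orientations are given as a 3x3 rotation matrix whose columns are the frame's x, y, z axes.
In Python, from station import sense, capture, camera_params, finish_job, tcp_to_grasp gives the robot as it stands.
- The arm moves only by the shell command python3 -m inch 'ROWS'. ROWS is JSON, a list of rows, each an object of numbers: "jaw": the closure in counts, from 0 (fully open) to 255 (shut); "x", "y", "z": the shift along the world's x, y, z normalised to -1 to 1, where 1 is 0.06 m; "ax", "ay", "az": the turn, a rotation vector about the world's x, y, z normalised to -1 to 1, where 1 is 10 degrees. A call has 1 to 12 rows; each row shifts and turns the pose as measured when the row begins; what a row does not reach is not made up. A row lasts 1/8 s, in which the tool goes at most 62.5 mm and 10.7 degrees, less where a joint would pass 70% of its speed; a pose out of reach is approached as far as the arm can. A call with a number of a shift or a turn outside -1 to 1 is refused whole. A call with a gripper value outside its range is refused whole. The fingers move at their own pace and stop on an object; the grip force is fixed at half the most. Time passes only in rows, so rows that do not move let the fingers close. It gives the time, the measured TCP pose, the force and the opening at its end, in the units of the state.
- sense(): the state, without advancing time (a new reading comes with each control period).
- capture(name): name is "side" or "top" or "wrist"; returns the picture (420x560x3 uint8, red, green, blue); there is no depth.
- camera_params(name): a dict with "vfov" (degrees; the focal length in pixels is half the picture's height over the tangent of half this angle, whatever the lens; pixels are square), "cx", "cy" (the principal point, pixels), "D" ([k1, k2, p1, p2, k3] as OpenCV has them; the pictures are not rectified), "R" (3x3) and "t" (3): a world point X has camera coordinates R X + t. Camera axes: x right, y down, z forward; pixel columns grow to the right and rows downward; lengths in m; the calibration is good to about 2 mm. A picture is of the moment at which its call begins: read the wrist's pose just before it. camera_params takes no time and is no camera call; for the wrist camera it gives the pose at the moment of the call.
- finish_job(): hands the job in, once; it reports no verdict.
The state is a dict: "time_s": time; "joints": joint angles; "joint_velocities": joint speeds; "effort": joint torques, N m; "tcp_pos": TCP position; "ee_rot": TCP orientation; "wrist_force": force on the tool from outside, world axes, zero at the start; "moment": the same for the moment, N m; "gripper_width": opening from 0.0 (shut) to 1.0 (fully open).
Only numpy, scipy, OpenCV 4.12 (cv2) and the standard library are available. Lean on these libraries where they do the work, as an engineer would, in place of code of your own. Each camera call takes 0.05 s, during which the arm holds its last target.

### The job

Load the roll of wiping paper into its bench holder: seat one end of its sprung spindle in an end cup, push the spring in just far enough for the other end to swing down inside the opposite cup, then let the spring out by hand, without letting go of the roll, until both ends sit home in their cups, and only then release it. Do not ram the spring to its stop, do not knock or lean on the light bracket and its plastic cups, and leave the things round about where they are.

Things in the scene. Friction and masses are not known exactly. Their poses are not given: they have to be found in the camera images.
- paper_roll: White roll of wiping paper, 58 mm diameter, 140 mm wide, about 0.25 kg, lying on the bench, fast on a spindle whose ends stick out of it. Origin: centre of the roll on the spindle axis. y axis along the spindle, +y towards its sprung end. The spindle is 219 mm long at rest. Flanges of 33 mm diameter stand at the roll's ends, then 19 mm tubes up to 84 mm from the origin, then the two 12 mm tips.
- sprung_end (a point): The spindle's +y tip, at rest 109.5 mm from the roll's origin; it moves with the plunger: a steel plunger of 12 mm diameter with a hemispherical nose. It slides in along the axis by at most 13.5 mm against a spring, 3 N to start it plus 0.6 N per mm, and springs back.
- pin_end (a point): Tip of the fixed pin at the spindle's -y end, 109.5 mm from the roll's origin: grey, 12 mm diameter, hemispherical nose.
- holder: Grey base plate of the roll holder, 110 x 330 x 8 mm, screwed to the bench. Origin: centre of its underside; y axis along its length, z up. A U-shaped sheet-steel bracket on it carries two black end cups. It is clamped through slots: its middle stands up to 20 mm to either side of the plate's along y. Where exactly is not measured: feel for it. A tear-off bar along the -x side stays below 42 mm.
- cup_axis (a point): Point on the cups' common axis, over the middle of the base plate and 85 mm above the bench; the axis runs along the holder's y. The cups face one another on the bracket's two cheeks: 30 mm outer diameter, blind round holes 17 mm wide and 8 mm deep; 200 mm between their rims, 216 mm between the floors of the holes, so a seated spindle stays pressed in by 3 mm.
- cheek_top (a point): Point over the plate's middle at the height of the top edges of the two bracket cheeks, 103 mm above the bench (18 mm above the cup axis). The cheeks are 3 mm thick, 36 mm wide there, with their outer faces 112 mm from the bracket's middle along y. Plastic cups and thin cheeks: a press or knock of more than 20 N damages them.
- masking_tape: Roll of masking tape lying flat, 104 mm diameter, 24 mm high, a bystander; origin under its centre.
- bisque_cup: Unglazed cup, 64 mm diameter, 79 mm high, a bystander; origin under its centre.
Things that resemble listed ones, but are neither listed nor needed, are in the scene too. There is more than one size of the paper_roll; the one meant has the size given above.

How it is judged:
By the outcome, as a careful person would: the job done as asked, in the order asked, and still so for the second after the job is handed in, with the robot touching nothing.
It also fails if it takes over 61 s, if anything falls off the work surface, if the arm or the gripper's body presses on something with over 40 N, if the wrist force passes 120 N, or if a joint passes its speed limit or range.

## Working session

There is one attempt and no reset: what is moved stays moved. The work goes in short steps, Python scripts to look and compute and a shell command to move; the robot and the scene stay as the last step left them, time stands still between calls to the robot, and variables do not carry over. Pictures are saved under pics/ and viewed, and the job is handed in when it is done.

```bash
ls; mkdir -p pics
cat > h.py <<'E'
import numpy as np,cv2
from station import sense,capture,camera_params,finish_job,tcp_to_grasp
def snap(n,f):
    p=camera_params(n); im=capture(n); cv2.imwrite('pics/'+f+'.png',im[:,:,::-1]); return im,p
def K(p,h=420):
    f=h/2/np.tan(np.radians(p['vfov'])/2); return np.array([[f,0,p['cx']],[0,f,p['cy']],[0,0,1]])
def toworld(p,uv,z):
    uv=np.array(uv,float).reshape(-1,1,2); n=cv2.undistortPoints(uv,K(p),np.array(p['D'],float)).reshape(-1,2)
    R=np.array(p['R']);t=np.array(p['t']); c=-R.T@t
    d=np.c_[n,np.ones(len(n))]@R; s=(np.broadcast_to(z,len(n))-c[2])/d[:,2]; return c+d*s[:,None]
def proj(p,X):
    X=np.array(X,float).reshape(-1,1,3); return cv2.projectPoints(X,cv2.Rodrigues(np.array(p['R']))[0],np.array(p['t'],float),K(p),np.array(p['D'],float))[0].reshape(-1,2)
E
python3 - <<'E'
from h import *
import json
s=sense(); print(s, tcp_to_grasp)
for n in ['side','top','wrist']:
    im,p=snap(n,n+'0'); json.dump({k:np.array(v).tolist() for k,v in p.items()},open(n+'0.json','w')); print(n,p)
E
```

```text
pics
{'time_s': 0.0, 'joints': array([-5.77767927e+01,  2.20909315e+01,  3.79059271e-01, -2.78574457e-02,
       -6.84126255e+01, -1.48162017e+01]), 'joint_velocities': array([ 0.05469477,  0.06942247, -0.02082439, -0.04500052, -0.01172632,
       -0.03669421]), 'effort': array([-3.89433126e-04, -3.90661991e+01,  1.87404835e+01,  4.21977818e+00,
        1.10276396e-02, -2.14774468e-04]), 'tcp_pos': array([ 0.18679565, -0.59578956,  0.22145584]), 'ee_rot': array([[-9.54257358e-01, -2.98985439e-01, -7.76139988e-04],
       [-2.98986423e-01,  9.54255100e-01,  2.07925341e-03],
       [ 1.18969048e-04,  2.21619818e-03, -9.99997537e-01]]), 'wrist_force': array([ 0.66510472, -0.24118127, -0.54202379]), 'moment': array([-0.00475015,  0.00428497,  0.0185527 ]), 'gripper_width': 0.9954519643652857} -0.0187
side {'vfov': 43.35435590137009, 'cx': 280.0609332222541, 'cy': 208.00148787211816, 'D': array([-0.02161136,  0.        ,  0.        ,  0.        ,  0.        ]), 'R': array([[ 0.84004683,  0.54251069, -0.00186422],
       [ 0.45599177, -0.7079306 , -0.53935681],
       [-0.29392657,  0.45223491, -0.84207526]]), 't': array([-0.46662909, -0.11670301,  1.6674104 ])}
top {'vfov': 49.53014903286351, 'cx': 273.98182910513407, 'cy': 219.41579054223646, 'D': array([-0.14981829,  0.        ,  0.        ,  0.        ,  0.        ]), 'R': array([[ 0.0074623 , -0.99993618, -0.00848241],
       [-0.99095268, -0.00625799, -0.13406577],
       [ 0.13400413,  0.00940611, -0.99093613]]), 't': array([0.08181778, 0.50046358, 1.37660161])}
wrist {'vfov': 62.15397865614289, 'cx': 285.3789815598681, 'cy': 212.6678874184525, 'D': array([-0.06871203,  0.        ,  0.        ,  0.        ,  0.        ]), 'R': array([[-0.29840176,  0.95443936,  0.00138043],
       [ 0.92077264,  0.28749463,  0.26367514],
       [ 0.25126506,  0.07995219, -0.96461055]]), 't': array([ 0.62447897, -0.0318522 ,  0.38970987])}
```

View pics/top0.png

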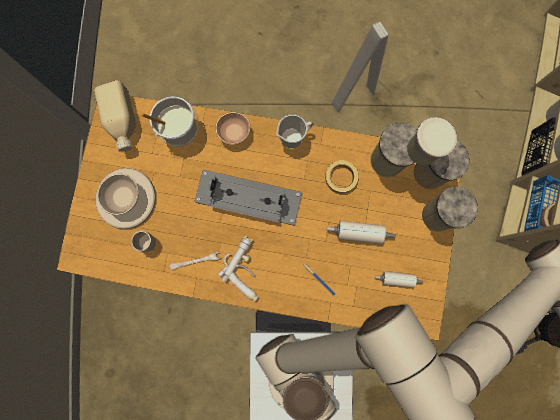

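View pics/side0.png

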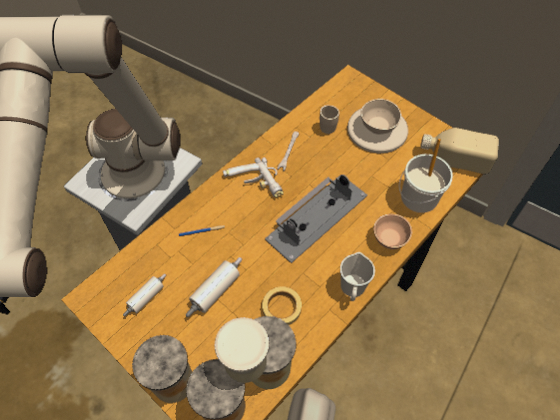

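View pics/wrist0.png

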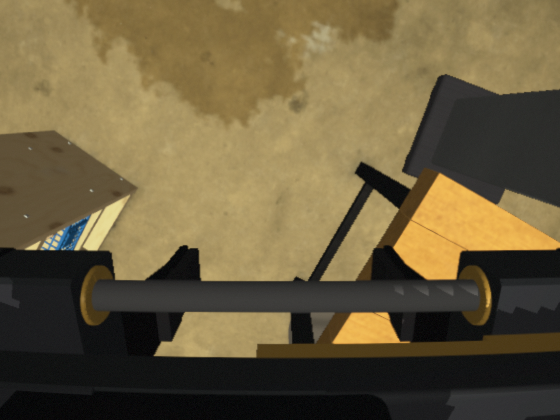

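Run:
```python
import cv2,numpy as np
t=cv2.imread('pics/top0.png'); s=cv2.imread('pics/side0.png')
a=cv2.resize(t[160:260,185:405],None,fx=3.6,fy=3.6,interpolation=cv2.INTER_CUBIC); cv2.imwrite('pics/tz.png',a)
a=cv2.resize(s[165:335,170:370],None,fx=3.5,fy=3.5,interpolation=cv2.INTER_CUBIC); cv2.imwrite('pics/sz.png',a)
```

```text
(no output)
```

View pics/tz.png

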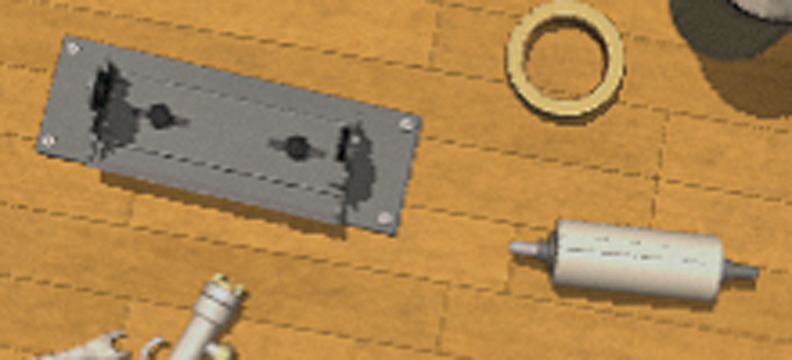

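View pics/sz.png

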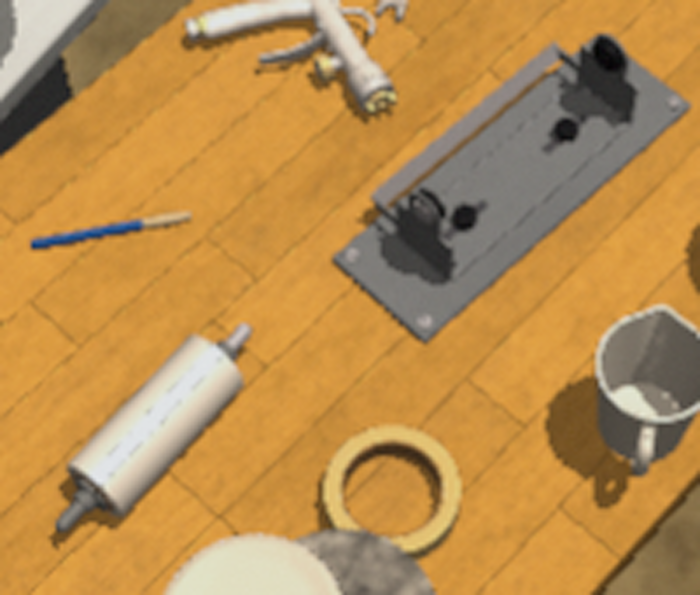

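Run:
```python
from h import *
import json
T=json.load(open('top0.json'));S=json.load(open('side0.json'))
tz=lambda L:[(184.5+.5/3.6+u/3.6,159.5+.5/3.6+v/3.6) for u,v in L]
sz=lambda L:[(169.64+u/3.5,164.64+v/3.5) for u,v in L]
c=toworld(T,tz([(66,36),(421,117),(396,235),(38,152)]),.008);print(c.round(4),c.mean(0))
for i in range(4): print(np.linalg.norm(c[i]-c[(i+1)%4]))
d=(c[0]+c[3]-c[1]-c[2]);print('yaw',np.degrees(np.arctan2(-d[0],d[1])))
c=toworld(S,sz([(428,341),(334,259),(687,108)]),.008);print(c.round(4), (c[1]+c[2])/2)
r=toworld(T,tz([(511,247),(757,272)]),.029);print(r,r.mean(0),np.linalg.norm(r[0]-r[1]))
e=r[0]-r[1];print('yaw',np.degrees(np.arctan2(-e[0],e[1])))
r=toworld(S,sz([(247,328),(62,527)]),.029);print(r,r.mean(0),np.linalg.norm(r[0]-r[1]))
e=r[0]-r[1];print('yaw',np.degrees(np.arctan2(-e[0],e[1])))
# small roll and tape
print(toworld(T,[(342,177)],.024))
```

```text
[[ 0.664   0.3158  0.008 ]
 [ 0.5916 -0.0017  0.008 ]
 [ 0.4863  0.0203  0.008 ]
 [ 0.5584  0.3375  0.008 ]] [0.5750878  0.16797837 0.008     ]
0.3257099752058869
0.10755865333025048
0.3253212361934651
0.10784094941584824
yaw -12.821166487841738
[[ 0.5962 -0.0016  0.008 ]
 [ 0.4909  0.0203  0.008 ]
 [ 0.6653  0.3113  0.008 ]] [0.57809899 0.16578863 0.008     ]
[[ 0.4739203  -0.07823912  0.029     ]
 [ 0.45323633 -0.29270539  0.029     ]] [ 0.46357831 -0.18547225  0.029     ] 0.2154613882525695
yaw -5.508794287438672
[[ 0.47465312 -0.07888325  0.029     ]
 [ 0.45443206 -0.28994027  0.029     ]] [ 0.46454259 -0.18441176  0.029     ] 0.21202348213790914
yaw -5.472717293959418
[[ 0.63837335 -0.1293827   0.024     ]]
```

```bash
python3 -m inch '[{"x":0.23,"y":0.68,"az":1,"jaw":0},{"x":0.23,"y":0.68,"az":1,"jaw":0},{"x":0.23,"y":0.68,"az":1,"jaw":0},{"x":0.23,"y":0.68,"az":1,"jaw":0},{"x":0.23,"y":0.68,"az":1,"jaw":0},{"x":0.23,"y":0.68,"az":1,"jaw":0}]'
```

```text
$[0]: bad value
```

```bash
python3 -m inch '[{"x":0.23,"y":0.68,"z":0,"ax":0,"ay":0,"az":1,"jaw":0}]'
```

```text
time_s: 0.28
tcp_pos: [0.2003, -0.5559, 0.2203]
ee_rot: [[-0.887, -0.462, -0.002], [-0.462, 0.887, 0.002], [0.0, 0.003, -1.0]]
wrist_force: [0.9, 1.5, 0.6]
gripper_width: 1.001
```

```bash
python3 -m inch '[{"x":0.23,"y":0.68,"z":0.1,"ax":0,"ay":0,"az":1,"jaw":0},{"x":0.23,"y":0.68,"z":0.1,"ax":0,"ay":0,"az":1,"jaw":0},{"x":0.23,"y":0.68,"z":0.1,"ax":0,"ay":0,"az":1,"jaw":0},{"x":0.23,"y":0.68,"z":0.1,"ax":0,"ay":0,"az":1,"jaw":0},{"x":0.6,"y":0.5,"z":0.1,"ax":0,"ay":0,"az":1,"jaw":0},{"x":0.7,"y":0.5,"z":0.1,"ax":0,"ay":0,"az":0,"jaw":0},{"x":0.7,"y":0.6,"z":0,"ax":0,"ay":0,"az":0,"jaw":0}]'
```

```text
time_s: 1.15
tcp_pos: [0.3765, -0.2872, 0.2557]
ee_rot: [[-0.191, -0.982, -0.005], [-0.982, 0.191, 0.001], [-0.0, 0.005, -1.0]]
wrist_force: [1.0, -0.1, -0.6]
gripper_width: 0.997
```

Run:
```python
from h import *
p=camera_params('wrist');R=np.array(p['R']);c=-R.T@np.array(p['t']);print(c,R[2])
im,p=snap('wrist','w1')
```

```text
[ 0.36336749 -0.35862294  0.41756231] [ 0.04499401  0.26026891 -0.96448724]
```

View pics/w1.png

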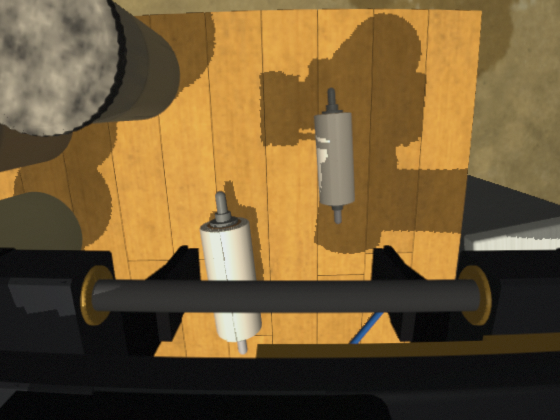

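```bash
python3 - <<'E'
from h import *
p=camera_params('wrist')
r=toworld(p,[(243,353),(220.5,192)],.029);print(r,r.mean(0),np.linalg.norm(r[0]-r[1]))
e=r[0]-r[1];print('yaw',np.degrees(np.arctan2(-e[0],e[1])))
E
python3 -m inch '[{"x":0.75,"y":0.85,"z":-0.3,"ax":0,"ay":0,"az":0.55,"jaw":0},{"x":0.72,"y":0.85,"z":-0.7,"ax":0,"ay":0,"az":0,"jaw":0},{"x":0,"y":0,"z":0,"ax":0,"ay":0,"az":0,"jaw":0}]'
```

```text
[[ 0.47640453 -0.0730317   0.029     ]
 [ 0.45390402 -0.2886864   0.029     ]] [ 0.46515428 -0.18085905  0.029     ] 0.21682532312865418
yaw -5.956449886018583
time_s: 1.58
tcp_pos: [0.4532, -0.1994, 0.206]
ee_rot: [[-0.085, -0.996, -0.002], [-0.996, 0.085, 0.001], [-0.001, 0.002, -1.0]]
wrist_force: [-0.7, 0.3, 0.2]
gripper_width: 1.001
```

```bash
python3 -m inch '[{"x":0.2,"y":0.27,"z":-0.7,"ax":0,"ay":0,"az":-0.06,"jaw":0},{"x":0,"y":0,"z":-0.8,"ax":0,"ay":0,"az":0,"jaw":0},{"x":0,"y":0,"z":-0.8,"ax":0,"ay":0,"az":0,"jaw":0},{"x":0,"y":0,"z":-0.5,"ax":0,"ay":0,"az":0,"jaw":0},{"x":0,"y":0,"z":0,"ax":0,"ay":0,"az":0,"jaw":0}]'
```

```text
time_s: 2.2
tcp_pos: [0.4667, -0.1856, 0.0374]
ee_rot: [[-0.096, -0.995, 0.006], [-0.995, 0.096, -0.001], [0.001, -0.006, -1.0]]
wrist_force: [0.4, -0.1, 0.6]
gripper_width: 1.001
```

```bash
python3 -m inch '[{"x":-0.02,"y":0.03,"z":-0.3,"ax":0,"ay":0,"az":0,"jaw":0},{"x":0,"y":0,"z":-0.14,"ax":0,"ay":0,"az":0,"jaw":0},{"x":0,"y":0,"z":0,"ax":0,"ay":0,"az":0,"jaw":0}]'
python3 - <<'E'
from h import *
print(sense()['tcp_pos'],sense()['ee_rot'])
snap('side','s2');im=cv2.imread('pics/s2.png');cv2.imwrite('pics/s2z.png',cv2.resize(im[200:370,130:330],None,fx=3.5,fy=3.5,interpolation=3))
E
```

```text
time_s: 2.58
tcp_pos: [0.4689, -0.1856, 0.015]
ee_rot: [[-0.097, -0.995, 0.014], [-0.995, 0.096, -0.003], [0.002, -0.014, -1.0]]
wrist_force: [0.1, 0.6, -0.1]
gripper_width: 1.0
[ 0.46894424 -0.18560175  0.01504256] [[-0.09650261 -0.99523176  0.01417723]
 [-0.9953315   0.09647028 -0.00294892]
 [ 0.00156718 -0.01439562 -0.99989515]]
```

View pics/s2z.png

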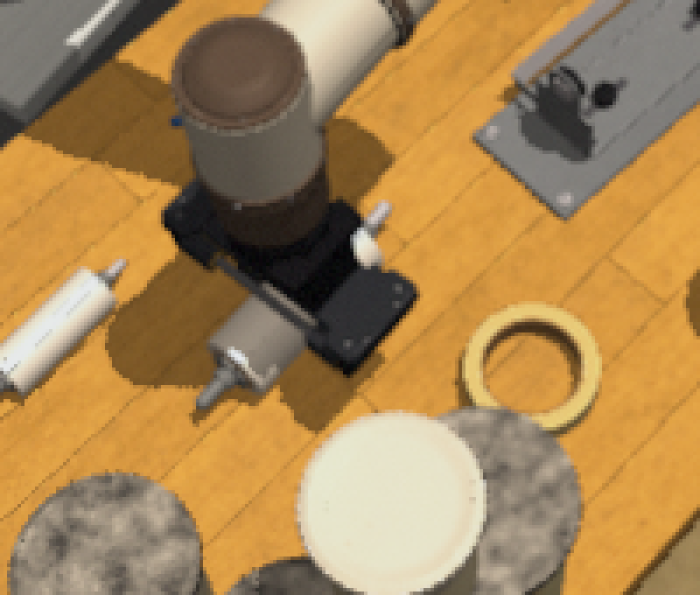

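```bash
python3 -m inch '[{"x":-0.06,"y":0.01,"z":-0.07,"ax":-0.01,"ay":0.08,"az":0,"jaw":0},{"x":0,"y":0,"z":0,"ax":0,"ay":0,"az":0,"jaw":120},{"x":0,"y":0,"z":0,"ax":0,"ay":0,"az":0,"jaw":255},{"x":0,"y":0,"z":0,"ax":0,"ay":0,"az":0,"jaw":255}]'
```

```text
time_s: 3.12
tcp_pos: [0.4666, -0.1852, 0.0129]
ee_rot: [[-0.096, -0.995, 0.004], [-0.995, 0.096, -0.005], [0.005, -0.004, -1.0]]
wrist_force: [-0.3, -0.1, -0.1]
gripper_width: 0.744
```

```bash
python3 -m inch '[{"x":0,"y":0,"z":0,"ax":0,"ay":0,"az":0,"jaw":255},{"x":0,"y":0,"z":0,"ax":0,"ay":0,"az":0,"jaw":255},{"x":0,"y":0,"z":0,"ax":0,"ay":0,"az":0,"jaw":255}]'
```

```text
time_s: 3.5
tcp_pos: [0.4667, -0.1851, 0.0129]
ee_rot: [[-0.096, -0.995, 0.004], [-0.995, 0.096, -0.005], [0.005, -0.004, -1.0]]
wrist_force: [0.3, 1.0, 0.4]
gripper_width: 0.66
```

```bash
python3 -m inch '[{"x":0,"y":0,"z":0.5,"ax":0,"ay":0,"az":0,"jaw":255},{"x":0,"y":0,"z":0.8,"ax":0,"ay":0,"az":0,"jaw":255},{"x":0,"y":0,"z":0.8,"ax":0,"ay":0,"az":0,"jaw":255},{"x":0,"y":0,"z":0.6,"ax":0,"ay":0,"az":0,"jaw":255},{"x":0,"y":0,"z":0,"ax":0,"ay":0,"az":0,"jaw":255}]'
python3 - <<'E'
from h import *
s=sense();print(s['tcp_pos'],s['ee_rot'],s['joints'],s['gripper_width'],s['wrist_force'])
import json
p=camera_params('side')
snap('side','s3');im=cv2.imread('pics/s3.png');cv2.imwrite('pics/s3z.png',cv2.resize(im[120:320,130:360],None,fx=3,fy=3,interpolation=3))
snap('top','t3');im=cv2.imread('pics/t3.png');cv2.imwrite('pics/t3z.png',cv2.resize(im[160:330,180:440],None,fx=3,fy=3,interpolation=3))
E
```

```text
time_s: 4.12
tcp_pos: [0.4628, -0.1844, 0.1766]
ee_rot: [[-0.097, -0.995, -0.004], [-0.995, 0.097, -0.003], [0.004, 0.004, -1.0]]
wrist_force: [0.9, 0.3, -2.8]
gripper_width: 0.659
[ 0.46282991 -0.18436468  0.17656233] [[-0.09743913 -0.99523279 -0.00416   ]
 [-0.99523489  0.09745285 -0.0032327 ]
 [ 0.0036227   0.00382519 -0.99998612]] [ -2.88303955  12.16424391 -20.935544     0.23452271 -57.12916575
  -2.83679747] 0.6586702409386519 [ 0.87431087  0.33530438 -2.80657874]
```

View pics/s3z.png

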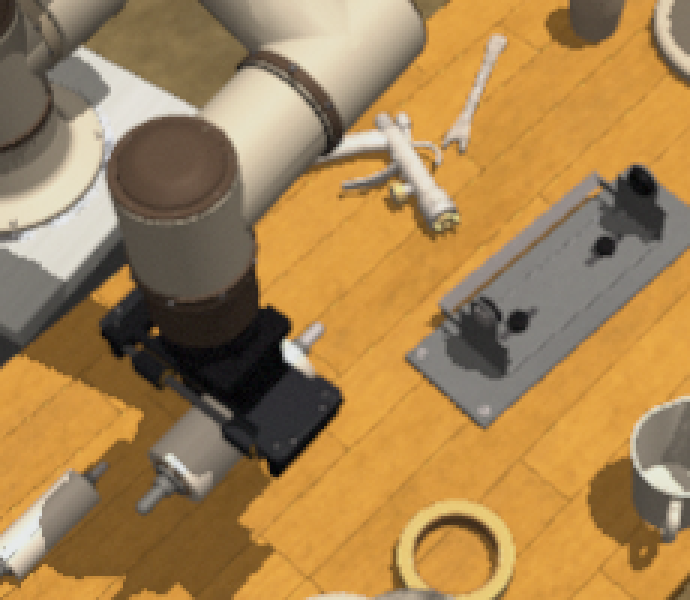

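View pics/t3z.png

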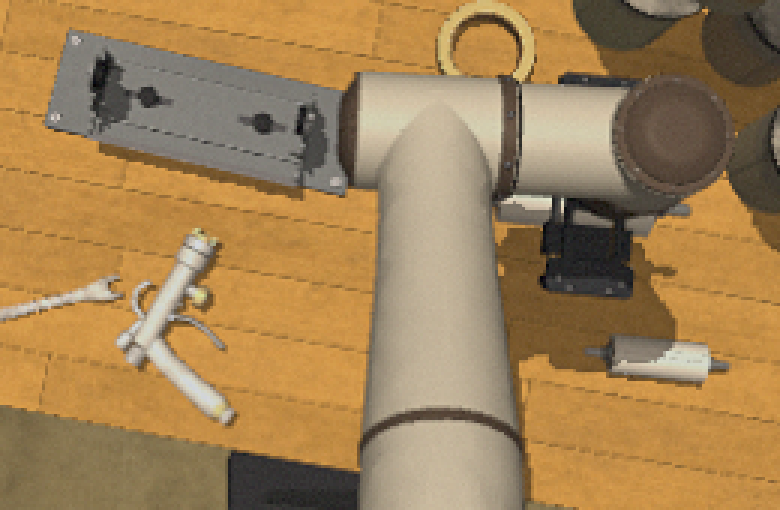

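Run:
```python
from h import *
import json
p=camera_params('side')
uv=[(129.67+u/3,119.67+v/3) for u,v in [(318,328),(143,508)]]
r=toworld(p,uv,.1927);print(r,r.mean(0),np.linalg.norm(r[0]-r[1]))
T=json.load(open('top0.json'));S=json.load(open('side0.json'))
yaw=np.radians(-12.82);ay=np.array([-np.sin(yaw),np.cos(yaw),0]);ax=np.array([np.cos(yaw),np.sin(yaw),0])
c=np.array([.5765,.167,0])
def draw(P,im,box,f,off,fn):
    a=cv2.resize(im[box[1]:box[3],box[0]:box[2]],None,fx=f,fy=f,interpolation=3)
    def pt(X): 
        q=proj(P,X); return np.int32(((q-[box[0],box[1]]+.5)*f))
    th=np.linspace(0,2*np.pi,40)
    for s in (-1,1):
        for r,col in ((.015,(0,0,255)),(.0085,(0,255,255))):
            X=[c+ay*(off+s*.1)+ax*r*np.cos(t)+np.array([0,0,.085+r*np.sin(t)]) for t in th]
            cv2.polylines(a,[pt(X)],True,col,1)
        X=[c+ay*(off+s*.112)+ax*w+np.array([0,0,h]) for w,h in ((-.018,.103),(.018,.103))]
        cv2.polylines(a,[pt(X)],False,(255,0,0),1)
    X=[c+ay*j+ax*i+np.array([0,0,.008]) for i,j in ((-.055,-.165),(.055,-.165),(.055,.165),(-.055,.165))]
    cv2.polylines(a,[pt(X)],True,(0,255,0),1)
    cv2.imwrite('pics/'+fn,a)
t=cv2.imread('pics/top0.png');s=cv2.imread('pics/side0.png')
draw(T,t,(190,165,305,228),6.8,0.0,'td.png')
draw(S,s,(260,165,375,265),6,0.0,'sd.png')
cv2.imwrite('pics/td_raw.png',cv2.resize(t[165:228,190:305],None,fx=6.8,fy=6.8,interpolation=3))
cv2.imwrite('pics/sd_raw.png',cv2.resize(s[165:265,260:375],None,fx=6,fy=6,interpolation=3))
```

```text
[[ 0.4748814  -0.08043586  0.1927    ]
 [ 0.45434444 -0.28819728  0.1927    ]] [ 0.46461292 -0.18431657  0.1927    ] 0.20877398132832745
```

View pics/td.png

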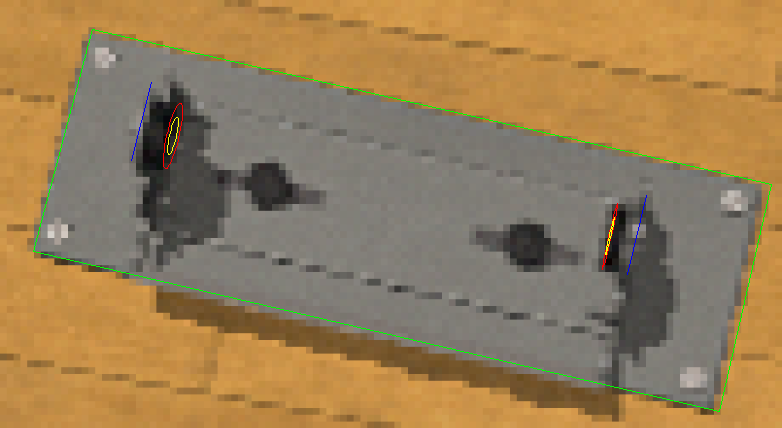

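View pics/sd.png

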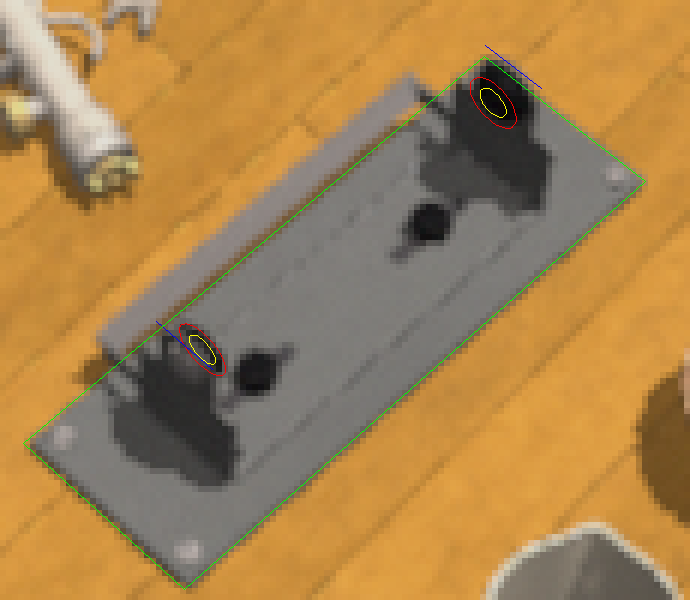

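View pics/sd_raw.png

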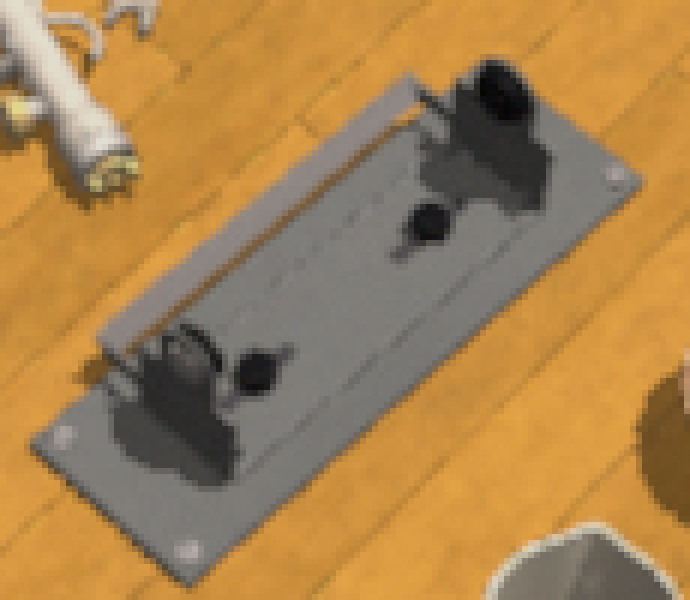

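```bash
python3 -m inch '[{"x":0.1,"y":0.5,"z":0.5,"ax":0,"ay":0,"az":-0.15,"jaw":255},{"x":0.1,"y":0.85,"z":0.5,"ax":0,"ay":0,"az":-0.2,"jaw":255},{"x":0.1,"y":0.9,"z":0.4,"ax":0,"ay":0,"az":-0.2,"jaw":255},{"x":0.1,"y":0.9,"z":0.1,"ax":0,"ay":0,"az":-0.2,"jaw":255},{"x":0.1,"y":0.9,"z":0,"ax":0,"ay":0,"az":0,"jaw":255},{"x":0.1,"y":0.9,"z":0,"ax":0,"ay":0,"az":0,"jaw":255},{"x":0,"y":0.9,"z":0,"ax":0,"ay":0,"az":0,"jaw":255},{"x":0,"y":0.6,"z":0,"ax":0,"ay":0,"az":0,"jaw":255},{"x":0,"y":0,"z":0,"ax":0,"ay":0,"az":0,"jaw":255}]'
python3 - <<'E'
from h import *
import json
s=sense();print(s['joints'])
im,p=snap('wrist','w4'); json.dump({k:np.array(v).tolist() for k,v in p.items()},open('w4.json','w'))
E
```

```text
time_s: 5.35
tcp_pos: [0.4856, 0.2141, 0.2409]
ee_rot: [[-0.237, -0.97, -0.056], [-0.971, 0.238, -0.009], [0.022, 0.052, -0.998]]
wrist_force: [0.7, 0.1, -1.0]
gripper_width: 0.664
[ 40.29724833  13.75108163  -8.22260711  -1.77532733 -70.78567328
 -53.41648268]
```

View pics/w4.png

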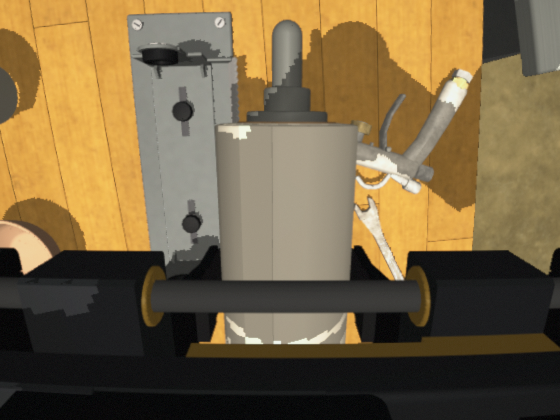

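Run:
```python
from h import *
im=cv2.imread('pics/w4.png');cv2.imwrite('pics/w4z.png',cv2.resize(im[0:100,115:245],None,fx=6,fy=6,interpolation=3))
```

```text
(no output)
```

View pics/w4z.png

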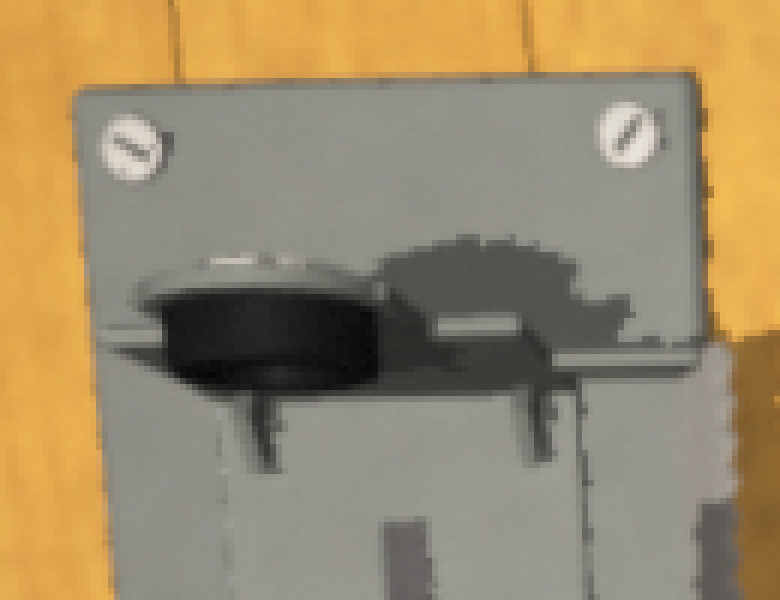

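```bash
python3 -m inch '[{"x":0.1,"y":0.75,"z":0.2,"ax":0.05,"ay":-0.3,"az":-0.05,"jaw":255},{"x":0,"y":0.75,"z":0.1,"ax":0,"ay":0,"az":0,"jaw":255},{"x":0,"y":0,"z":0,"ax":0,"ay":0,"az":0,"jaw":255}]'
python3 - <<'E'
from h import *
import json
s=sense();print(s['joints'])
im,p=snap('wrist','w5'); json.dump({k:np.array(v).tolist() for k,v in p.items()},open('w5.json','w'))
E
```

```text
time_s: 5.78
tcp_pos: [0.4903, 0.3005, 0.2539]
ee_rot: [[-0.252, -0.968, -0.011], [-0.968, 0.252, -0.007], [0.01, 0.009, -1.0]]
wrist_force: [0.8, 0.8, -2.6]
gripper_width: 0.656
[ 47.54120129  16.40855351  -3.2224341   -0.18727761 -71.10903404
 -62.1015784 ]
```

View pics/w5.png

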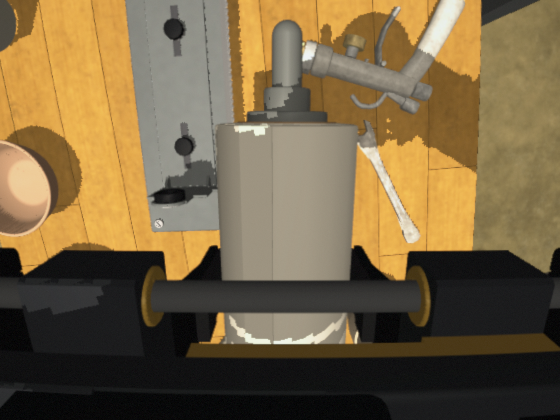

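```bash
cat > ov.py <<'E'
from h import *
import json
def frame(c,yawd):
    y=np.radians(yawd);return np.array([*c,0]),np.array([np.cos(y),np.sin(y),0]),np.array([-np.sin(y),np.cos(y),0])
def draw(P,fn,box,f,c,yawd,off,out):
    c,ax,ay=frame(c,yawd)
    im=cv2.imread('pics/'+fn+'.png');a=cv2.resize(im[box[1]:box[3],box[0]:box[2]],None,fx=f,fy=f,interpolation=3)
    pt=lambda X:np.int32((proj(P,X)-[box[0],box[1]]+.5)*f)
    th=np.linspace(0,2*np.pi,40)
    for s in (-1,1):
        for r,col in ((.015,(0,0,255)),(.0085,(0,255,255))):
            cv2.polylines(a,[pt([c+ay*(off+s*.1)+ax*r*np.cos(t)+np.array([0,0,.085+r*np.sin(t)]) for t in th])],True,col,1)
        for o in (.112,.109):
            cv2.polylines(a,[pt([c+ay*(off+s*o)+ax*w+np.array([0,0,h]) for w,h in ((-.018,.103),(.018,.103))])],False,(255,0,0),1)
    cv2.polylines(a,[pt([c+ay*j+ax*i+np.array([0,0,.008]) for i,j in ((-.055,-.165),(.055,-.165),(.055,.165),(-.055,.165))])],True,(0,255,0),1)
    cv2.imwrite('pics/'+out+'.png',a)
E
python3 - <<'E'
from ov import *
A=json.load(open('w4.json'));B=json.load(open('w5.json'))
z4=lambda u,v:(114.58+u/6,-.42+v/6)
print(toworld(A,[z4(75,92),z4(692,73)],.008),toworld(B,[(152,232)],.008))
a=toworld(A,[z4(75,92),z4(692,73)],.008);b=toworld(B,[(152,232)],.008)[0]
print(np.linalg.norm(a[0]-a[1]),np.linalg.norm(b-a[0]))
d=b-a[0];print('yaw',np.degrees(np.arctan2(-d[0],d[1]))); d=a[0]-a[1];print('yaw',np.degrees(np.arctan2(d[1],d[0])))
c=(b+a[1])/2;print(c)
yaw=-12.8
# centre: from far end corners
_,ax,ay=frame((0,0),yaw); c2=(a[0]+a[1])/2+ay*.165; c3=b-ax*.055-ay*.165; print(c2,c3)
c=(c2+c3)[:2]/2
draw(A,'w4',(115,0,245,100),6,c2[:2],yaw,0,'o4'); draw(B,'w5',(110,150,240,250),6,c3[:2],yaw,0,'o5')
E
```

```text
[[ 0.58994775 -0.00116779  0.008     ]
 [ 0.48536697  0.02244479  0.008     ]] [[0.66317265 0.31806021 0.008     ]]
0.10721330503655202 0.3275185550265294
yaw -12.91908687069898
yaw -12.723089501806012
[0.57426981 0.1702525  0.008     ]
[0.57421286 0.17153815 0.008     ] [0.57298393 0.16934574 0.008     ]
```

View pics/o4.png

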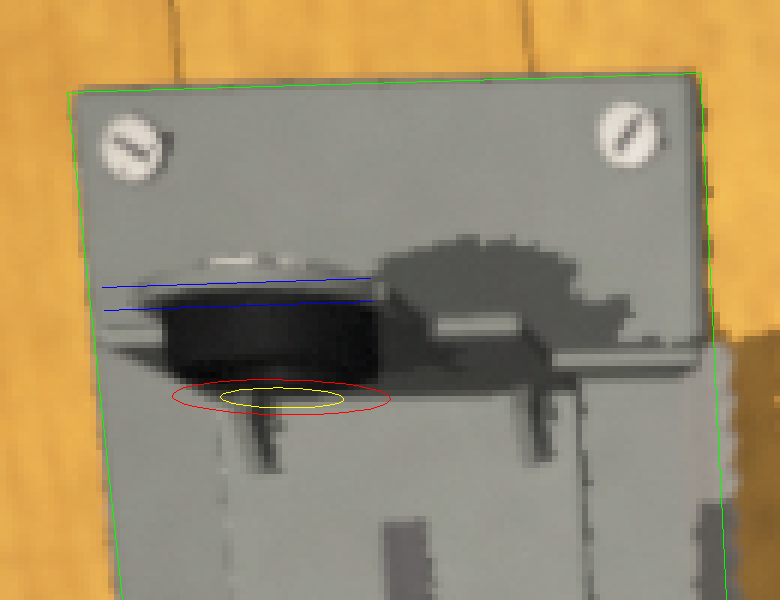

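View pics/o5.png

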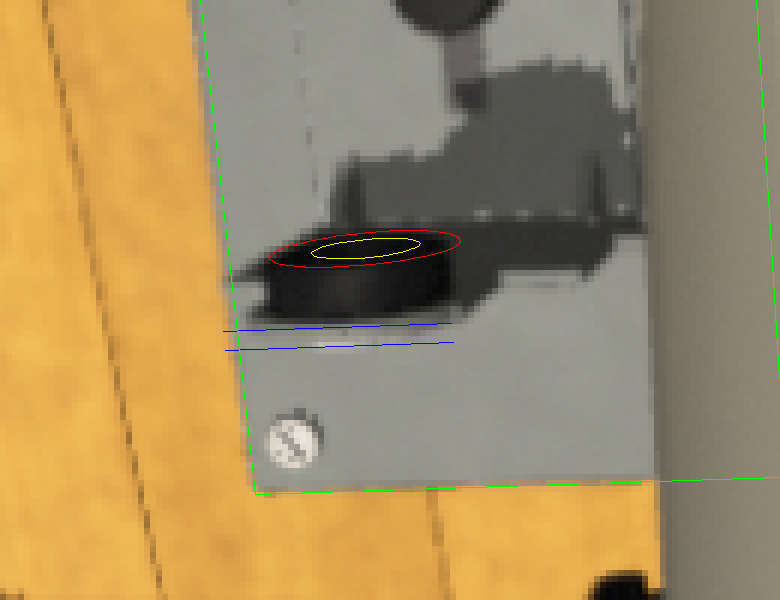

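Run:
```python
from ov import *
B=json.load(open('w5.json'))
s=sense();R=np.array(s['ee_rot']);t=s['tcp_pos']
for d in (-.002,0,.002):
  for l in (.105,.07):
    X=t+R@np.array([l+d,0,-.0161]); print(d,l,proj(B,X))
im=cv2.imread('pics/w5.png');cv2.imwrite('pics/w5z.png',cv2.resize(im[0:140,205:365],None,fx=4.5,fy=4.5,interpolation=3))
```

```text
-0.002 0.105 [[284.97623338  33.55341667]]
-0.002 0.07 [[284.94504931 125.53970926]]
0 0.105 [[284.97826023  28.05860117]]
0 0.07 [[284.94662673 120.51525573]]
0.002 0.105 [[284.98031549  22.54144789]]
0.002 0.07 [[284.94822749 115.46114659]]
```

View pics/w5z.png

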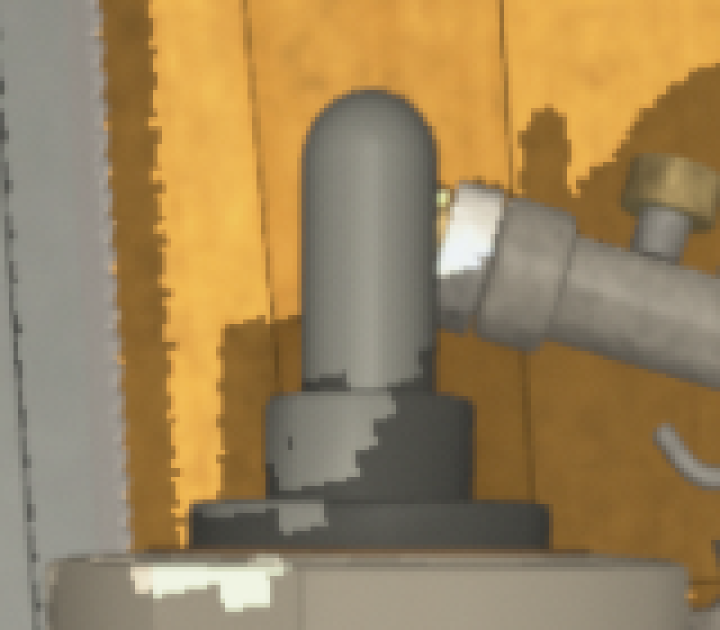

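```bash
cat > tgt.py <<'E'
from h import *
from scipy.spatial.transform import Rotation as Ro
YAW=-12.7; C=np.array([.5756,.1687,0]); OFF=.0012; H=.0161
def target(ut,zt,th,lat=0,L=.1095):
    y=np.radians(YAW);ax=np.array([np.cos(y),np.sin(y),0]);ay=np.array([-np.sin(y),np.cos(y),0]);z=np.array([0,0,1.])
    t=np.radians(th);s=ay*np.cos(t)-z*np.sin(t);up=z*np.cos(t)+ay*np.sin(t)
    tip=C+ay*ut+ax*lat+z*zt
    tcp=tip-(L+OFF)*s-H*up
    R=np.c_[-s,-ax,-up]
    return tcp,R
def report(ut,zt,th,lat=0,L=.1095):
    g,R=target(ut,zt,th,lat,L);s=sense();R0=np.array(s['ee_rot'])
    rv=Ro.from_matrix(R@R0.T).as_rotvec(degrees=True);d=g-s['tcp_pos']
    print('shift units',(d/.06).round(3),'turn units',(rv/10).round(3),'| t',s['time_s'],'F',s['wrist_force'].round(1),'M',s['moment'].round(2))
    # current tip estimate
    y=np.radians(YAW);ax=np.array([np.cos(y),np.sin(y),0]);ay=np.array([-np.sin(y),np.cos(y),0])
    sd=-R0[:,0]
    org=s['tcp_pos']+R0@np.array([0,0,-H])+sd*OFF
    for n,q in(('org',org),('sprung',org+sd*.1095),('pin',org-sd*.1095)):
        e=q-C;print(n,'lat %.1f u %.1f z %.1f'%(e@ax*1e3,e@ay*1e3,e[2]*1e3),end='; ')
    print('tilt %.2f'%np.degrees(np.arcsin(-sd[2])),'yaw %.2f'%np.degrees(np.arctan2(-sd[0],sd[1])),'roll %.2f'%np.degrees(np.arcsin(R0[2,1])))
    f=s['wrist_force'];print('F lat %.1f u %.1f z %.1f'%(f@ax,f@ay,f[2]))
E
python3 -c "
from tgt import *
report(.088,.145,10)
for i in range(3):print(sense()['tcp_pos'])"
```

```text
shift units [ 1.34  -2.559 -1.755] turn units [-0.921  0.168  0.204] | t 5.825 F [ 0.2 -0.4 -2.2] M [-0.06  0.09  0.01]
org lat -112.0 u 109.7 z 269.7; sprung lat -108.2 u 219.1 z 268.5; pin lat -115.8 u 0.3 z 271.0; tilt 0.65 yaw -14.69 roll 0.55
F lat 0.3 u -0.3 z -2.2
[0.48997507 0.29903126 0.2536377 ]
[0.48997507 0.29903126 0.2536377 ]
[0.48997507 0.29903126 0.2536377 ]
```

```bash
python3 -m inch '[{"x":0.4,"y":-0.75,"z":0,"ax":-0.3,"ay":0.05,"az":0.1,"jaw":255},{"x":0.4,"y":-0.75,"z":-0.2,"ax":-0.3,"ay":0.05,"az":0.1,"jaw":255},{"x":0.4,"y":-0.75,"z":-0.4,"ax":-0.3,"ay":0.05,"az":0,"jaw":255},{"x":0.1,"y":-0.2,"z":-0.4,"ax":0,"ay":0,"az":0,"jaw":255},{"x":0,"y":0,"z":0,"ax":0,"ay":0,"az":0,"jaw":255}]'; python3 -c "
from tgt import *
report(.088,.145,10)"
```

```text
time_s: 6.45
tcp_pos: [0.5669, 0.1384, 0.1885]
ee_rot: [[-0.222, -0.974, -0.047], [-0.958, 0.227, -0.174], [0.18, 0.006, -0.984]]
wrist_force: [0.6, 0.5, -2.3]
gripper_width: 0.661
shift units [ 0.059  0.118 -0.67 ] turn units [ 0.029 -0.044  0.04 ] | t 6.45 F [ 0.6  0.5 -2.3] M [ 0.45 -0.03 -0.04]
org lat -1.7 u -27.4 z 204.2; sprung lat -1.1 u 80.3 z 184.4; pin lat -2.4 u -135.1 z 223.9; tilt 10.38 yaw -13.04 roll 0.37
F lat 0.4 u 0.6 z -2.3
```

```bash
python3 -m inch '[{"x":0.06,"y":0.12,"z":-0.6,"ax":0.03,"ay":-0.04,"az":0.04,"jaw":255},{"x":0,"y":0,"z":-0.3,"ax":0,"ay":0,"az":0,"jaw":255},{"x":0,"y":0,"z":0,"ax":0,"ay":0,"az":0,"jaw":255}]'
python3 - <<'E'
from tgt import *
import json
report(.088,.085,10)
im,p=snap('wrist','w6'); json.dump({k:np.array(v).tolist() for k,v in p.items()},open('w6.json','w'))
snap('side','s6');im=cv2.imread('pics/s6.png');cv2.imwrite('pics/s6z.png',cv2.resize(im[130:260,250:400],None,fx=4.6,fy=4.6,interpolation=3))
E
```

```text
time_s: 6.82
tcp_pos: [0.5713, 0.1445, 0.1365]
ee_rot: [[-0.219, -0.975, -0.035], [-0.961, 0.221, -0.168], [0.171, -0.003, -0.985]]
wrist_force: [-1.3, 0.1, -1.7]
gripper_width: 0.659
shift units [-0.015  0.016 -0.803] turn units [-0.01   0.02   0.009] | t 6.825 F [-1.3  0.1 -1.7] M [0.51 0.01 0.02]
org lat 1.1 u -20.6 z 152.2; sprung lat 1.3 u 87.3 z 133.5; pin lat 0.8 u -128.5 z 170.9; tilt 9.86 yaw -12.82 roll -0.18
F lat -1.3 u -0.2 z -1.7
```

View pics/w6.png

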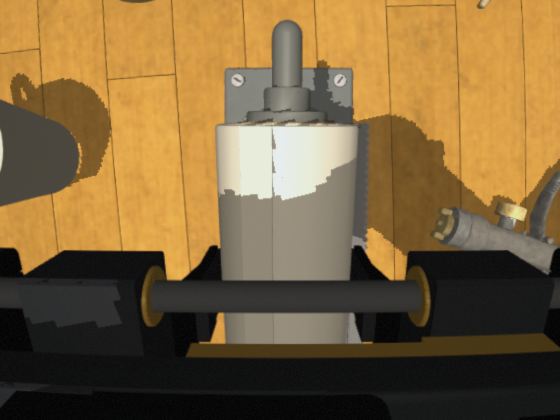

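View pics/s6z.png

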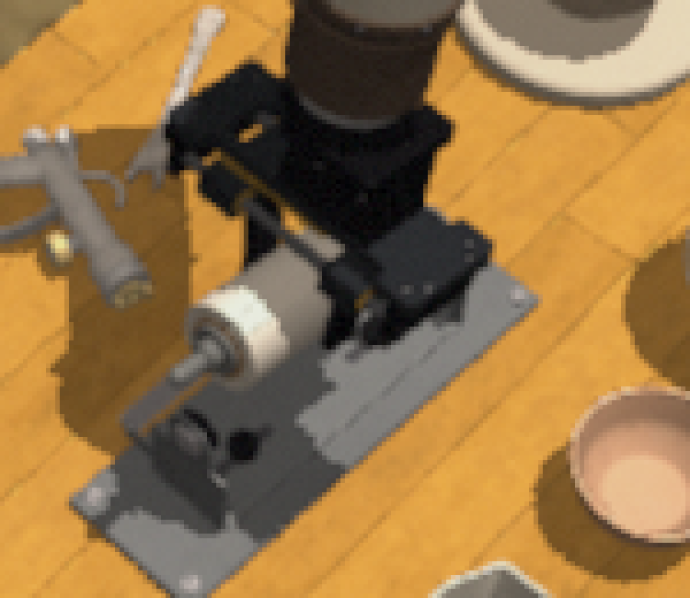

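```bash
python3 -c "
from tgt import *
report(.092,.0845,10,-.0007)"
python3 -m inch '[{"x":0,"y":0.1,"z":-0.4,"ax":-0.01,"ay":0.02,"az":0.01,"jaw":255},{"x":0,"y":0,"z":-0.2,"ax":0,"ay":0,"az":0,"jaw":255},{"x":0,"y":0,"z":0,"ax":0,"ay":0,"az":0,"jaw":255}]';python3 -c "
from tgt import *
report(.092,.0845,10,-.0007)"
```

```text
shift units [-0.028  0.074 -0.835] turn units [-0.019  0.037  0.006] | t 6.925 F [ 0.3  0.7 -2.2] M [ 0.49 -0.05 -0.02]
org lat 1.8 u -19.9 z 153.6; sprung lat 2.1 u 88.1 z 135.1; pin lat 1.6 u -127.8 z 172.1; tilt 9.73 yaw -12.82 roll -0.32
F lat 0.1 u 0.8 z -2.2
time_s: 7.3
tcp_pos: [0.5745, 0.1524, 0.106]
ee_rot: [[-0.217, -0.976, -0.027], [-0.962, 0.218, -0.164], [0.166, -0.009, -0.986]]
wrist_force: [-1.0, -0.5, -1.9]
gripper_width: 0.66
shift units [-0.066 -0.049 -0.301] turn units [-0.03   0.061 -0.011] | t 7.3 F [-1.  -0.5 -1.9] M [0.4  0.01 0.06]
org lat 2.3 u -12.2 z 121.6; sprung lat 2.3 u 95.7 z 103.4; pin lat 2.4 u -120.2 z 139.8; tilt 9.58 yaw -12.68 roll -0.53
F lat -0.9 u -0.7 z -1.9
```

```bash
python3 -m inch '[{"x":-0.08,"y":-0.05,"z":-0.05,"ax":-0.03,"ay":0.07,"az":-0.01,"jaw":255},{"x":-0.02,"y":0,"z":-0.1,"ax":0,"ay":0.02,"az":0,"jaw":255},{"x":-0.01,"y":0,"z":0,"ax":0,"ay":0,"az":0,"jaw":255}]';python3 -c "
from tgt import *
report(.092,.0845,10,-.0007)"
```

```text
time_s: 7.68
tcp_pos: [0.5685, 0.1495, 0.0986]
ee_rot: [[-0.216, -0.976, -0.041], [-0.961, 0.22, -0.168], [0.173, 0.003, -0.985]]
wrist_force: [0.3, 0.2, -1.1]
gripper_width: 0.659
shift units [ 0.035  0.001 -0.179] turn units [-0.007 -0.017 -0.   ] | t 7.675 F [ 0.3  0.2 -1.1] M [0.46 0.02 0.01]
org lat -2.7 u -16.4 z 114.2; sprung lat -2.7 u 91.5 z 95.3; pin lat -2.6 u -124.2 z 133.2; tilt 9.97 yaw -12.67 roll 0.18
F lat 0.2 u 0.2 z -1.1
```

```bash
python3 -m inch '[{"x":0.02,"y":0,"z":-0.1,"ax":0,"ay":0,"az":0,"jaw":255},{"x":0,"y":0,"z":-0.06,"ax":0,"ay":0,"az":0,"jaw":255},{"x":0,"y":0,"z":0,"ax":0,"ay":0,"az":0,"jaw":255}]';python3 -c "
from tgt import *
report(.092,.0845,10,-.0007)"
```

```text
time_s: 8.05
tcp_pos: [0.5699, 0.1495, 0.0885]
ee_rot: [[-0.216, -0.976, -0.041], [-0.961, 0.22, -0.168], [0.173, 0.003, -0.985]]
wrist_force: [0.4, 0.3, -1.4]
gripper_width: 0.66
shift units [ 0.01   0.001 -0.01 ] turn units [-0.007 -0.015 -0.001] | t 8.05 F [ 0.4  0.3 -1.4] M [ 0.52 -0.01 -0.  ]
org lat -1.3 u -16.0 z 104.1; sprung lat -1.3 u 91.8 z 85.2; pin lat -1.2 u -123.9 z 123.1; tilt 9.96 yaw -12.66 roll 0.16
F lat 0.3 u 0.4 z -1.4
```

Run:
```python
from tgt import *
import json
im,p=snap('wrist','w7'); json.dump({k:np.array(v).tolist() for k,v in p.items()},open('w7.json','w'))
im=cv2.imread('pics/w7.png');cv2.imwrite('pics/w7z.png',cv2.resize(im[0:140,195:375],None,fx=4.2,fy=4.2,interpolation=3))
snap('side','s7');im=cv2.imread('pics/s7.png');cv2.imwrite('pics/s7z.png',cv2.resize(im[130:260,250:400],None,fx=4.6,fy=4.6,interpolation=3))
snap('top','t7');im=cv2.imread('pics/t7.png');cv2.imwrite('pics/t7z.png',cv2.resize(im[150:250,180:330],None,fx=4.6,fy=4.6,interpolation=3))
```

```text
(no output)
```

View pics/w7z.png

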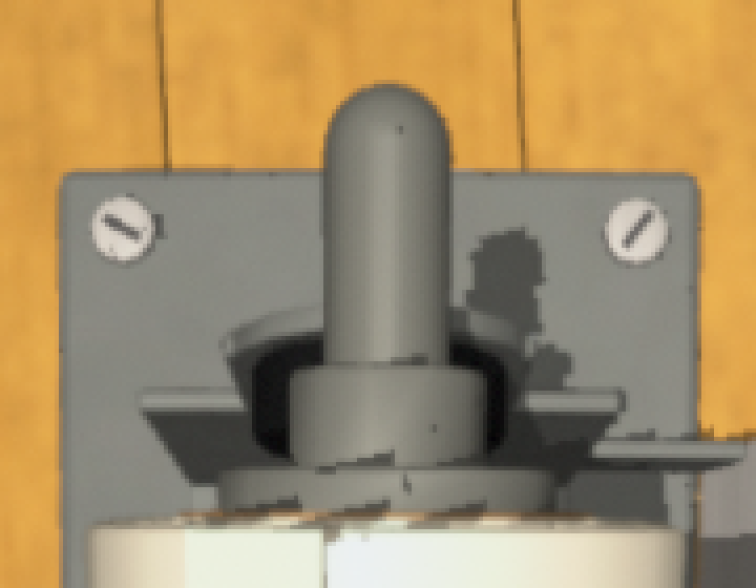

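View pics/s7z.png

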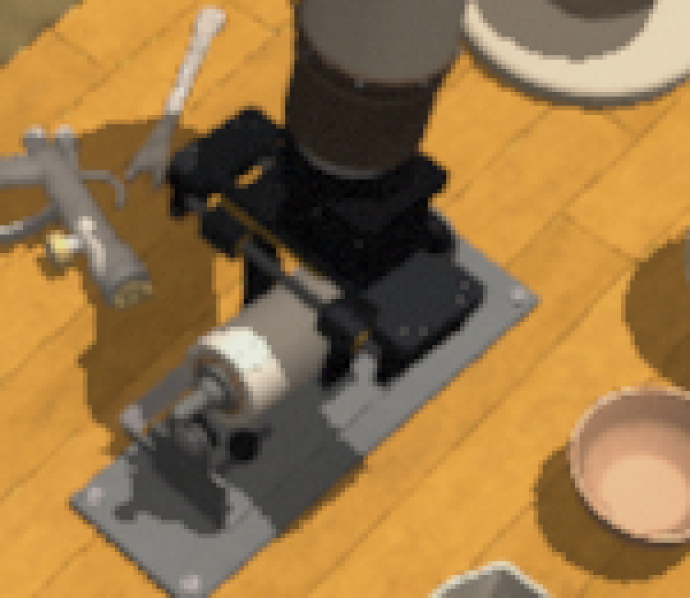

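View pics/t7z.png

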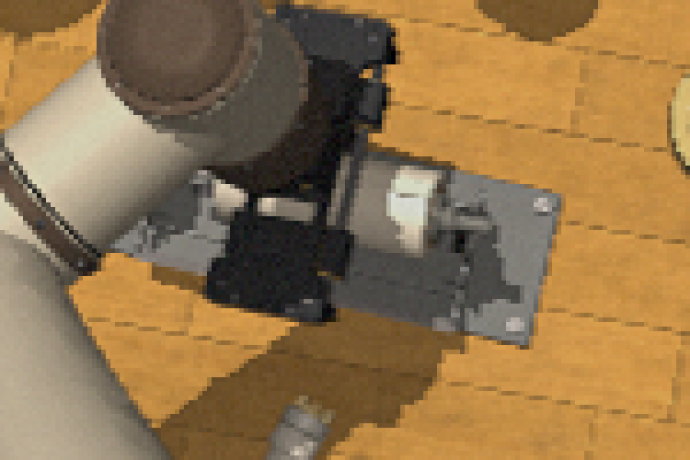

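```bash
python3 -m inch '[{"x":0.03,"y":0.03,"z":-0.01,"ax":0,"ay":0,"az":0,"jaw":255},{"x":0.01,"y":0.05,"z":0,"ax":0,"ay":0,"az":0,"jaw":255},{"x":0,"y":0,"z":0,"ax":0,"ay":0,"az":0,"jaw":255}]';python3 -c "
from tgt import *
report(.102,.0845,10,0)"
```

```text
time_s: 8.57
tcp_pos: [0.5731, 0.155, 0.0886]
ee_rot: [[-0.216, -0.976, -0.039], [-0.961, 0.219, -0.167], [0.172, 0.001, -0.985]]
wrist_force: [0.1, 0.4, -3.2]
gripper_width: 0.659
shift units [ 0.006  0.068 -0.013] turn units [-0.012 -0.006 -0.002] | t 8.575 F [ 0.1  0.4 -3.2] M [ 0.44 -0.02 -0.06]
org lat 0.6 u -9.9 z 104.3; sprung lat 0.5 u 97.9 z 85.5; pin lat 0.6 u -117.8 z 123.1; tilt 9.89 yaw -12.66 roll 0.08
F lat -0.0 u 0.4 z -3.2
```

```bash
python3 -m inch '[{"x":0,"y":0.035,"z":-0.02,"ax":-0.01,"ay":0,"az":0,"jaw":255},{"x":0.005,"y":0.035,"z":0,"ax":0,"ay":0,"az":0,"jaw":255},{"x":0,"y":0,"z":0,"ax":0,"ay":0,"az":0,"jaw":255}]';python3 -c "
from tgt import *
report(.106,.0845,10,0)"
```

```text
time_s: 8.95
tcp_pos: [0.5733, 0.1596, 0.0874]
ee_rot: [[-0.216, -0.976, -0.039], [-0.961, 0.219, -0.169], [0.174, 0.001, -0.985]]
wrist_force: [0.0, -0.1, -2.1]
gripper_width: 0.657
shift units [0.017 0.057 0.008] turn units [-0.001 -0.006 -0.003] | t 8.95 F [ 0.  -0.1 -2.1] M [ 0.46  0.02 -0.01]
org lat -0.2 u -5.4 z 103.0; sprung lat -0.3 u 102.4 z 84.0; pin lat -0.1 u -113.2 z 122.0; tilt 10.00 yaw -12.65 roll 0.06
F lat 0.1 u -0.1 z -2.1
```

```bash
python3 -m inch '[{"x":0.01,"y":0.035,"z":0.01,"ax":0,"ay":0,"az":0,"jaw":255},{"x":0,"y":0,"z":0,"ax":0,"ay":0,"az":0,"jaw":255}]';python3 -c "
from tgt import *
report(.108,.0845,10,0)"
python3 -m inch '[{"x":0.01,"y":0.035,"z":0,"ax":0,"ay":0,"az":0,"jaw":255},{"x":0,"y":0,"z":0,"ax":0,"ay":0,"az":0,"jaw":255}]';python3 -c "
from tgt import *
report(.108,.0845,10,0)"
```

```text
time_s: 9.2
tcp_pos: [0.574, 0.1618, 0.088]
ee_rot: [[-0.216, -0.976, -0.039], [-0.961, 0.219, -0.169], [0.174, 0.001, -0.985]]
wrist_force: [0.0, -0.3, -1.9]
gripper_width: 0.662
shift units [ 0.013  0.052 -0.002] turn units [-0.001 -0.006 -0.003] | t 9.2 F [ 0.  -0.3 -1.9] M [ 0.42  0.03 -0.02]
org lat -0.1 u -3.1 z 103.7; sprung lat -0.1 u 104.8 z 84.6; pin lat 0.0 u -110.9 z 122.7; tilt 10.00 yaw -12.66 roll 0.06
F lat 0.1 u -0.3 z -1.9
time_s: 9.45
tcp_pos: [0.5746, 0.1641, 0.0881]
ee_rot: [[-0.216, -0.976, -0.039], [-0.961, 0.219, -0.169], [0.174, 0.001, -0.985]]
wrist_force: [0.1, 0.4, -2.3]
gripper_width: 0.656
shift units [ 0.002  0.015 -0.003] turn units [-0.002 -0.005 -0.003] | t 9.45 F [ 0.1  0.4 -2.3] M [ 0.47 -0.1  -0.05]
org lat 0.1 u -0.8 z 103.7; sprung lat 0.0 u 107.1 z 84.7; pin lat 0.2 u -108.6 z 122.7; tilt 9.99 yaw -12.66 roll 0.06
F lat -0.0 u 0.4 z -2.3
```

```bash
python3 -m inch '[{"x":0.005,"y":0.02,"z":0,"ax":0,"ay":0,"az":0,"jaw":255},{"x":0,"y":0,"z":0,"ax":0,"ay":0,"az":0,"jaw":255}]';python3 -c "
from tgt import *
report(.108,.0845,10,0)"
python3 -m inch '[{"x":0.005,"y":0.02,"z":0,"ax":0,"ay":0,"az":0,"jaw":255},{"x":0,"y":0,"z":0,"ax":0,"ay":0,"az":0,"jaw":255}]';python3 -c "
from tgt import *
report(.108,.0845,10,0)"
```

```text
time_s: 9.7
tcp_pos: [0.5749, 0.1653, 0.088]
ee_rot: [[-0.216, -0.976, -0.039], [-0.961, 0.219, -0.169], [0.174, 0.001, -0.985]]
wrist_force: [-0.5, 0.9, -2.5]
gripper_width: 0.662
shift units [-0.003 -0.006 -0.002] turn units [-0.002 -0.006 -0.002] | t 9.7 F [-0.5  0.9 -2.5] M [ 0.46  0.   -0.04]
org lat 0.1 u 0.5 z 103.7; sprung lat 0.0 u 108.4 z 84.7; pin lat 0.2 u -107.3 z 122.7; tilt 10.00 yaw -12.67 roll 0.06
F lat -0.7 u 0.7 z -2.5
time_s: 9.95
tcp_pos: [0.5751, 0.1663, 0.088]
ee_rot: [[-0.216, -0.976, -0.04], [-0.961, 0.22, -0.17], [0.174, 0.001, -0.985]]
wrist_force: [0.9, -0.1, -2.7]
gripper_width: 0.659
shift units [-0.005 -0.021 -0.002] turn units [ 0.002 -0.009 -0.001] | t 9.95 F [ 0.9 -0.1 -2.7] M [ 0.37 -0.06  0.03]
org lat 0.1 u 1.5 z 103.6; sprung lat 0.0 u 109.3 z 84.6; pin lat 0.1 u -106.3 z 122.7; tilt 10.04 yaw -12.67 roll 0.08
F lat 0.9 u 0.1 z -2.7
```

```bash
for i in 1; do :; done
python3 -m inch '[{"x":0.004,"y":0.02,"z":0,"ax":0,"ay":0,"az":0,"jaw":255},{"x":0,"y":0,"z":0,"ax":0,"ay":0,"az":0,"jaw":255}]';python3 -c "
from tgt import *
report(.108,.0845,10,0)"
python3 -m inch '[{"x":0.004,"y":0.02,"z":0,"ax":0,"ay":0,"az":0,"jaw":255},{"x":0,"y":0,"z":0,"ax":0,"ay":0,"az":0,"jaw":255}]';python3 -c "
from tgt import *
report(.108,.0845,10,0)"
```

```text
time_s: 10.2
tcp_pos: [0.5749, 0.1664, 0.088]
ee_rot: [[-0.217, -0.975, -0.041], [-0.96, 0.22, -0.171], [0.176, 0.002, -0.984]]
wrist_force: [-0.2, -1.6, -2.8]
gripper_width: 0.658
shift units [-0.003 -0.024 -0.002] turn units [ 0.012 -0.017  0.004] | t 10.2 F [-0.2 -1.6 -2.8] M [ 0.19 -0.05  0.04]
org lat -0.1 u 1.6 z 103.6; sprung lat -0.1 u 109.4 z 84.3; pin lat -0.1 u -106.2 z 122.9; tilt 10.15 yaw -12.71 roll 0.14
F lat 0.1 u -1.7 z -2.8
time_s: 10.45
tcp_pos: [0.5748, 0.1667, 0.088]
ee_rot: [[-0.217, -0.975, -0.042], [-0.96, 0.221, -0.173], [0.178, 0.003, -0.984]]
wrist_force: [-0.0, -3.0, -2.3]
gripper_width: 0.654
shift units [-0.001 -0.028 -0.003] turn units [ 0.021 -0.023  0.008] | t 10.45 F [-0.  -3.  -2.3] M [-0.41 -0.11 -0.06]
org lat -0.3 u 1.9 z 103.7; sprung lat -0.2 u 109.7 z 84.2; pin lat -0.4 u -105.8 z 123.1; tilt 10.25 yaw -12.75 roll 0.18
F lat 0.6 u -2.9 z -2.3
```

```bash
python3 -m inch '[{"x":0.014,"y":0.05,"z":0.005,"ax":0.03,"ay":-0.03,"az":0.01,"jaw":255},{"x":0.014,"y":0.05,"z":0,"ax":0.02,"ay":-0.02,"az":0.01,"jaw":255}]';python3 -c "
from tgt import *
report(.1094,.0845,10,0,.0975)"
```

```text
time_s: 10.7
tcp_pos: [0.5759, 0.1713, 0.0881]
ee_rot: [[-0.216, -0.976, -0.035], [-0.961, 0.219, -0.167], [0.17, -0.002, -0.985]]
wrist_force: [1.9, -6.5, -1.5]
gripper_width: 0.66
shift units [ 0.03   0.109 -0.038] turn units [-0.016  0.016 -0.005] | t 10.7 F [ 1.9 -6.5 -1.5] M [-1.34 -0.22 -0.12]
org lat -0.3 u 6.6 z 103.7; sprung lat -0.4 u 114.5 z 85.1; pin lat -0.3 u -101.3 z 122.4; tilt 9.81 yaw -12.67 roll -0.12
F lat 3.3 u -5.9 z -1.5
```

```bash
python3 -m inch '[{"x":0.016,"y":0.05,"z":-0.015,"ax":0,"ay":0.01,"az":0,"jaw":255},{"x":0.014,"y":0.05,"z":-0.015,"ax":0,"ay":0.01,"az":0,"jaw":255}]';python3 -c "
from tgt import *
report(.1094,.0845,10,0,.0975)"
```

```text
time_s: 10.95
tcp_pos: [0.5764, 0.1746, 0.0862]
ee_rot: [[-0.217, -0.975, -0.043], [-0.96, 0.221, -0.172], [0.177, 0.004, -0.984]]
wrist_force: [0.1, -7.8, -0.5]
gripper_width: 0.662
shift units [ 0.021  0.054 -0.007] turn units [ 0.013 -0.026  0.006] | t 10.95 F [ 0.1 -7.8 -0.5] M [-1.86 -0.15 -0.03]
org lat -0.4 u 10.0 z 101.8; sprung lat -0.4 u 117.8 z 82.5; pin lat -0.5 u -97.8 z 121.2; tilt 10.19 yaw -12.72 roll 0.23
F lat 1.8 u -7.6 z -0.5
```

```bash
python3 -m inch '[{"x":0.02,"y":0.06,"z":-0.005,"ax":0.01,"ay":-0.02,"az":0,"jaw":255},{"x":0.01,"y":0.035,"z":0,"ax":0.01,"ay":-0.01,"az":0,"jaw":255}]';python3 -c "
from tgt import *
report(.1094,.0845,10,0,.0975)
report(.1094,.0848,6,0,.0975)"
```

```text
time_s: 11.2
tcp_pos: [0.5766, 0.1763, 0.086]
ee_rot: [[-0.219, -0.975, -0.044], [-0.959, 0.223, -0.175], [0.181, 0.003, -0.984]]
wrist_force: [0.9, -8.5, 0.1]
gripper_width: 0.66
shift units [ 0.018  0.026 -0.003] turn units [ 0.036 -0.028  0.02 ] | t 11.2 F [ 0.9 -8.5  0.1] M [-2.13 -0.15 -0.11]
org lat -0.7 u 11.7 z 101.6; sprung lat -0.3 u 119.4 z 81.8; pin lat -1.0 u -96.0 z 121.4; tilt 10.41 yaw -12.86 roll 0.19
F lat 2.7 u -8.1 z 0.1
shift units [ 0.019  0.028 -0.114] turn units [ 0.426 -0.116  0.019] | t 11.2 F [ 0.9 -8.5  0.1] M [-2.13 -0.15 -0.11]
org lat -0.7 u 11.7 z 101.6; sprung lat -0.3 u 119.4 z 81.8; pin lat -1.0 u -96.0 z 121.4; tilt 10.41 yaw -12.86 roll 0.19
F lat 2.7 u -8.1 z 0.1
```

```bash
python3 -m inch '[{"x":0.02,"y":0.06,"z":-0.05,"ax":0.2,"ay":-0.06,"az":0.01,"jaw":255},{"x":0.015,"y":0.045,"z":-0.05,"ax":0.2,"ay":-0.06,"az":0.01,"jaw":255}]';python3 -c "
from tgt import *
report(.1094,.0848,6,0,.0975)"
```

```text
time_s: 11.45
tcp_pos: [0.577, 0.1783, 0.0797]
ee_rot: [[-0.22, -0.975, -0.028], [-0.969, 0.222, -0.113], [0.116, 0.002, -0.993]]
wrist_force: [1.5, -11.3, -0.7]
gripper_width: 0.659
shift units [ 0.012 -0.004 -0.01 ] turn units [ 0.064 -0.028  0.011] | t 11.45 F [  1.5 -11.3  -0.7] M [-2.71 -0.34 -0.25]
org lat -0.7 u 12.7 z 95.6; sprung lat -0.5 u 121.5 z 82.8; pin lat -0.9 u -96.0 z 108.3; tilt 6.69 yaw -12.80 roll 0.13
F lat 4.0 u -10.7 z -0.7
```

Run:
```python
from tgt import *
snap('wrist','w8')
im=cv2.imread('pics/w8.png');cv2.imwrite('pics/w8z.png',cv2.resize(im[0:140,195:375],None,fx=4.2,fy=4.2,interpolation=3))
report(.1094,.085,0,0,.0975)
```

```text
shift units [ 0.021  0.024 -0.177] turn units [ 0.644 -0.162  0.017] | t 11.5 F [  0.6 -10.7  -0.3] M [-2.62 -0.3  -0.24]
org lat -0.9 u 12.0 z 95.4; sprung lat -0.6 u 120.8 z 82.7; pin lat -1.2 u -96.7 z 108.0; tilt 6.64 yaw -12.87 roll 0.16
F lat 2.9 u -10.3 z -0.3
```

View pics/w8z.png

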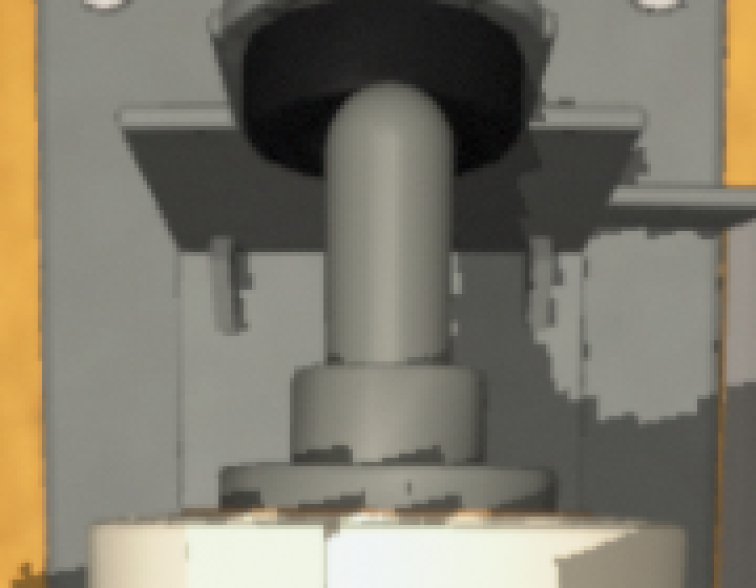

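```bash
python3 -m inch '[{"x":0.03,"y":0.045,"z":-0.06,"ax":0.2,"ay":-0.055,"az":0.02,"jaw":255},{"x":0.02,"y":0.04,"z":-0.05,"ax":0.2,"ay":-0.05,"az":0.01,"jaw":255}]';python3 -c "
from tgt import *
report(.1094,.085,0,0,.0975)"
```

```text
time_s: 11.75
tcp_pos: [0.5773, 0.1779, 0.0723]
ee_rot: [[-0.219, -0.976, -0.017], [-0.974, 0.22, -0.049], [0.051, 0.006, -0.999]]
wrist_force: [-1.2, -9.8, 0.1]
gripper_width: 0.66
shift units [ 0.011  0.02  -0.057] turn units [ 0.28  -0.096 -0.002] | t 11.75 F [-1.2 -9.8  0.1] M [-2.49  0.07 -0.12]
org lat -0.3 u 11.4 z 88.4; sprung lat -0.3 u 120.8 z 82.7; pin lat -0.2 u -98.0 z 94.0; tilt 2.94 yaw -12.67 roll 0.32
F lat 1.0 u -9.8 z 0.1
```

```bash
python3 -m inch '[{"x":0.025,"y":0.07,"z":-0.02,"ax":0.1,"ay":-0.05,"az":0,"jaw":255},{"x":0.015,"y":0.055,"z":-0.035,"ax":0.12,"ay":-0.04,"az":0,"jaw":255}]';python3 -c "
from tgt import *
report(.1094,.085,0,0,.0975)"
```

```text
time_s: 12.0
tcp_pos: [0.5773, 0.1799, 0.0684]
ee_rot: [[-0.222, -0.975, -0.008], [-0.975, 0.223, -0.017], [0.019, 0.004, -1.0]]
wrist_force: [-0.5, -11.3, 0.2]
gripper_width: 0.66
shift units [ 0.011 -0.013  0.009] turn units [ 0.099 -0.046  0.016] | t 12.0 F [ -0.5 -11.3   0.2] M [-2.91 -0.1  -0.25]
org lat -0.7 u 12.8 z 84.5; sprung lat -0.4 u 122.3 z 82.4; pin lat -1.0 u -96.6 z 86.5; tilt 1.07 yaw -12.85 roll 0.23
F lat 2.0 u -11.1 z 0.2
```

```bash
python3 -m inch '[{"x":0.015,"y":0.01,"z":0.008,"ax":0.08,"ay":-0.04,"az":0.015,"jaw":255}]';python3 - <<'E'
from tgt import *
snap('wrist','w9')
im=cv2.imread('pics/w9.png');cv2.imwrite('pics/w9z.png',cv2.resize(im[0:140,195:375],None,fx=4.2,fy=4.2,interpolation=3))
report(.1094,.085,0,0,.0975)
E
```

```text
time_s: 12.12
tcp_pos: [0.5771, 0.178, 0.0684]
ee_rot: [[-0.221, -0.975, -0.004], [-0.975, 0.221, -0.007], [0.008, 0.003, -1.0]]
wrist_force: [0.9, -9.8, -2.3]
gripper_width: 0.657
shift units [0.016 0.024 0.008] turn units [ 0.036 -0.026  0.01 ] | t 12.175 F [-0.5 -9.4 -1.3] M [-2.53  0.   -0.25]
org lat -0.6 u 10.4 z 84.5; sprung lat -0.4 u 119.9 z 83.7; pin lat -0.8 u -99.1 z 85.3; tilt 0.41 yaw -12.80 roll 0.17
F lat 1.5 u -9.3 z -1.3
```

View pics/w9z.png

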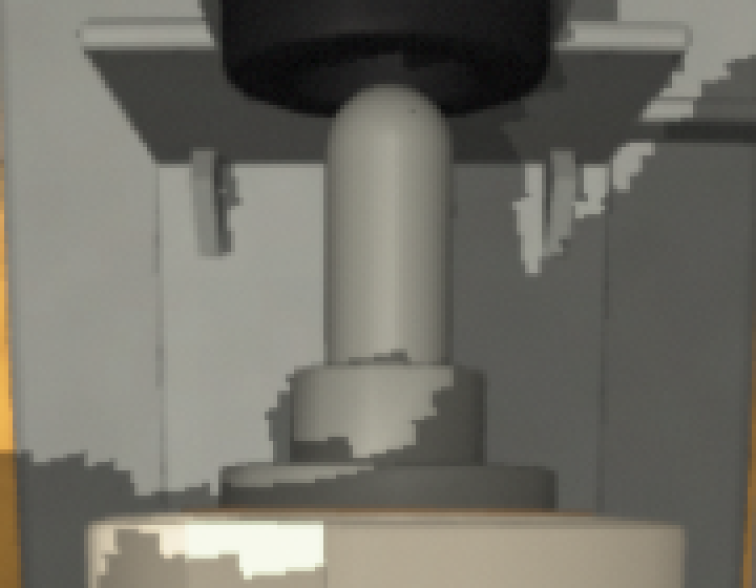

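```bash
python3 -m inch '[{"x":0.008,"y":-0.005,"z":0.006,"ax":0.03,"ay":-0.02,"az":0.01,"jaw":255},{"x":0.004,"y":-0.01,"z":0.004,"ax":0,"ay":0,"az":0.01,"jaw":255}]';python3 -c "
from tgt import *
report(.1094,.085,0,0,.1065)"
```

```text
time_s: 12.42
tcp_pos: [0.5762, 0.1731, 0.0684]
ee_rot: [[-0.22, -0.975, -0.006], [-0.975, 0.22, -0.006], [0.007, 0.004, -1.0]]
wrist_force: [0.0, -7.1, -0.9]
gripper_width: 0.654
shift units [-0.004 -0.046  0.008] turn units [ 0.034 -0.032  0.002] | t 12.425 F [ 0.  -7.1 -0.9] M [-1.7  -0.05 -0.14]
org lat -0.3 u 5.8 z 84.5; sprung lat -0.3 u 115.3 z 83.7; pin lat -0.4 u -103.7 z 85.3; tilt 0.40 yaw -12.72 roll 0.23
F lat 1.6 u -7.0 z -0.9
```

```bash
python3 -m inch '[{"x":0,"y":-0.01,"z":0.006,"ax":0.03,"ay":-0.02,"az":0,"jaw":255},{"x":0,"y":-0.01,"z":0.004,"ax":0.01,"ay":-0.01,"az":0,"jaw":255}]';python3 -c "
from tgt import *
report(.1094,.085,0,0,.1065)"
python3 -m inch '[{"x":0,"y":-0.01,"z":0,"ax":0,"ay":0,"az":0,"jaw":255},{"x":0,"y":-0.005,"z":0,"ax":0,"ay":0,"az":0,"jaw":255}]';python3 -c "
from tgt import *
report(.1094,.085,0,0,.1065)"
```

```text
time_s: 12.68
tcp_pos: [0.5756, 0.1702, 0.0686]
ee_rot: [[-0.221, -0.975, -0.002], [-0.975, 0.221, -0.001], [0.001, 0.002, -1.0]]
wrist_force: [-0.1, -2.6, -2.6]
gripper_width: 0.661
shift units [0.007 0.002 0.005] turn units [ 0.005 -0.012  0.008] | t 12.675 F [-0.1 -2.6 -2.6] M [-0.74  0.1  -0.15]
org lat -0.4 u 2.7 z 84.7; sprung lat -0.2 u 112.2 z 84.6; pin lat -0.5 u -106.8 z 84.9; tilt 0.08 yaw -12.78 roll 0.10
F lat 0.5 u -2.6 z -2.6
time_s: 12.92
tcp_pos: [0.5756, 0.1702, 0.0686]
ee_rot: [[-0.221, -0.975, -0.001], [-0.975, 0.221, 0.0], [-0.0, 0.002, -1.0]]
wrist_force: [-1.8, -2.9, -2.6]
gripper_width: 0.659
shift units [0.006 0.002 0.005] turn units [-0.002 -0.008  0.008] | t 12.925 F [-1.8 -2.9 -2.6] M [-0.63  0.21 -0.2 ]
org lat -0.3 u 2.7 z 84.7; sprung lat -0.2 u 112.2 z 84.7; pin lat -0.5 u -106.8 z 84.7; tilt -0.00 yaw -12.78 roll 0.09
F lat -1.1 u -3.2 z -2.6
```

```bash
python3 -m inch '[{"x":0,"y":-0.02,"z":-0.02,"ax":0,"ay":0,"az":0,"jaw":255},{"x":0,"y":-0.01,"z":-0.02,"ax":0,"ay":0,"az":0,"jaw":255},{"x":0,"y":0,"z":-0.005,"ax":0,"ay":0,"az":0,"jaw":255}]';python3 - <<'E'
from tgt import *
report(.1094,.0825,0,0,.1065)
snap('wrist','w10')
im=cv2.imread('pics/w10.png');cv2.imwrite('pics/w10z.png',cv2.resize(im[0:140,195:375],None,fx=4.2,fy=4.2,interpolation=3))
snap('side','s10');im=cv2.imread('pics/s10.png');cv2.imwrite('pics/s10z.png',cv2.resize(im[130:260,250:400],None,fx=4.6,fy=4.6,interpolation=3))
report(.1094,.0825,0,0,.1065)
E
```

```text
time_s: 13.3
tcp_pos: [0.5762, 0.1701, 0.0675]
ee_rot: [[-0.219, -0.976, 0.001], [-0.976, 0.219, 0.002], [-0.002, -0.001, -1.0]]
wrist_force: [-1.5, -2.2, 0.7]
gripper_width: 0.66
shift units [-0.004  0.005 -0.019] turn units [-0.012  0.006 -0.004] | t 13.3 F [-1.5 -2.2  0.7] M [-0.58  0.57 -0.11]
org lat 0.3 u 2.6 z 83.6; sprung lat 0.2 u 112.1 z 83.9; pin lat 0.4 u -106.9 z 83.4; tilt -0.13 yaw -12.66 roll -0.03
F lat -1.0 u -2.5 z 0.7
shift units [-0.005  0.006 -0.018] turn units [-0.012  0.006 -0.002] | t 13.4 F [-2.3 -0.9  2.1] M [-0.23  0.71 -0.1 ]
org lat 0.4 u 2.6 z 83.6; sprung lat 0.3 u 112.1 z 83.8; pin lat 0.4 u -106.9 z 83.3; tilt -0.14 yaw -12.68 roll -0.03
F lat -2.1 u -1.4 z 2.1
```

View pics/w10z.png

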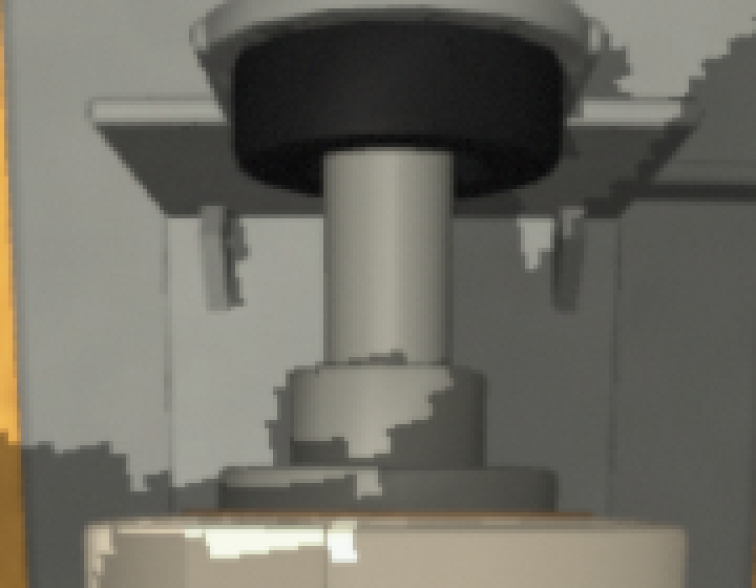

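View pics/s10z.png

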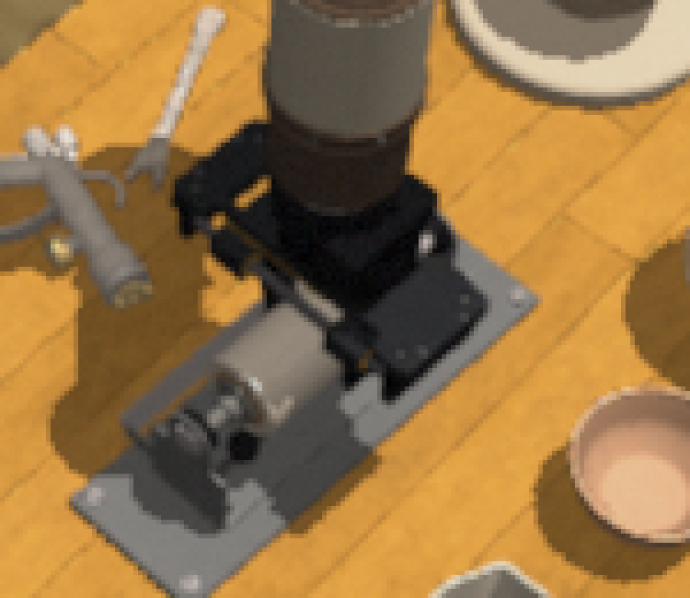

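```bash
python3 -m inch '[{"x":-0.005,"y":-0.004,"z":0.006,"ax":0,"ay":0,"az":0,"jaw":255},{"x":0,"y":0,"z":0,"ax":0,"ay":0,"az":0,"jaw":70},{"x":0,"y":0,"z":0,"ax":0,"ay":0,"az":0,"jaw":40},{"x":0,"y":0,"z":0,"ax":0,"ay":0,"az":0,"jaw":0},{"x":0,"y":0,"z":0,"ax":0,"ay":0,"az":0,"jaw":0},{"x":0,"y":0,"z":0,"ax":0,"ay":0,"az":0,"jaw":0},{"x":0,"y":0,"z":0,"ax":0,"ay":0,"az":0,"jaw":0}]';python3 - <<'E'
from tgt import *
report(.1094,.0825,0,0,.1065)
E
```

```text
time_s: 14.28
tcp_pos: [0.5782, 0.1712, 0.068]
ee_rot: [[-0.218, -0.976, 0.006], [-0.976, 0.218, 0.005], [-0.006, -0.005, -1.0]]
wrist_force: [0.2, -0.1, -0.3]
gripper_width: 1.0
shift units [-0.037 -0.014 -0.027] turn units [-0.028  0.035 -0.011] | t 14.275 F [ 0.2 -0.1 -0.3] M [0.07 0.1  0.01]
org lat 1.9 u 4.1 z 84.1; sprung lat 1.7 u 113.6 z 84.8; pin lat 2.1 u -105.4 z 83.5; tilt -0.35 yaw -12.59 roll -0.28
F lat 0.2 u -0.1 z -0.3
```

```bash
python3 -m inch '[{"x":-0.02,"y":0,"z":0.2,"ax":-0.03,"ay":0.03,"az":0,"jaw":0},{"x":0,"y":0,"z":0.3,"ax":0,"ay":0,"az":0,"jaw":0},{"x":0.01,"y":0,"z":0.4,"ax":0,"ay":0,"az":0,"jaw":0},{"x":0.02,"y":0,"z":0.6,"ax":0,"ay":0,"az":0,"jaw":0}]'
python3 -m inch '[{"x":0,"y":0,"z":0.7,"ax":0,"ay":0,"az":0,"jaw":0},{"x":0,"y":0.3,"z":0.7,"ax":0,"ay":0,"az":0,"jaw":0},{"x":0,"y":0.5,"z":0.3,"ax":0,"ay":0,"az":0,"jaw":0},{"x":0,"y":0.6,"z":0,"ax":0,"ay":0,"az":0,"jaw":0},{"x":0,"y":0,"z":0,"ax":0,"ay":0,"az":0,"jaw":0}]'
python3 - <<'E'
from tgt import *
snap('wrist','w11')
snap('side','s11');im=cv2.imread('pics/s11.png');cv2.imwrite('pics/s11z.png',cv2.resize(im[150:300,210:400],None,fx=4,fy=4,interpolation=3))
E
```

```text
time_s: 14.78
tcp_pos: [0.5771, 0.1704, 0.1598]
ee_rot: [[-0.218, -0.976, -0.005], [-0.976, 0.218, -0.004], [0.005, 0.004, -1.0]]
wrist_force: [-0.1, 0.8, 1.1]
gripper_width: 1.0
time_s: 15.4
tcp_pos: [0.5781, 0.2563, 0.2754]
ee_rot: [[-0.219, -0.976, 0.007], [-0.976, 0.219, 0.002], [-0.003, -0.006, -1.0]]
wrist_force: [-0.2, -1.6, -1.0]
gripper_width: 0.997
```

View pics/w11.png

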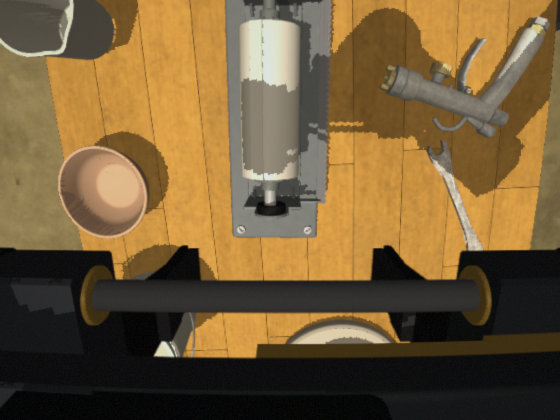

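View pics/s11z.png

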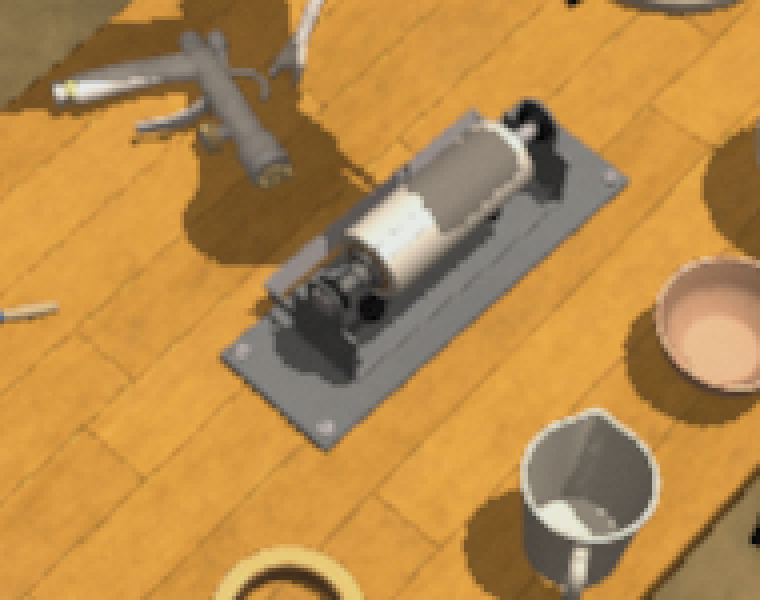

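Run:
```python
import cv2
im=cv2.imread('pics/w11.png');cv2.imwrite('pics/w11z.png',cv2.resize(im[0:240,215:345],None,fx=2.5,fy=2.5,interpolation=3))
```

```text
(no output)
```

View pics/w11z.png

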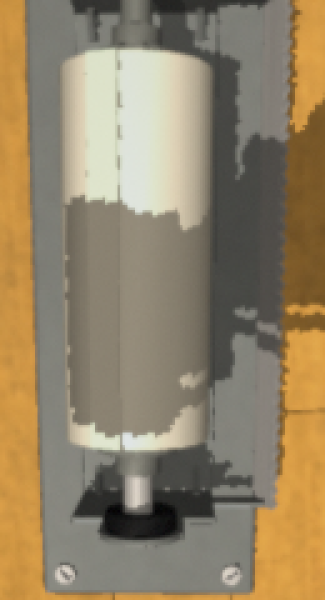

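The picture shows the bright plunger at zoomed pixel (138,500) going into the +y cup at (140,520). The pin end runs into the −y cup at the top, and nothing touches the gripper.

```bash
python3 -c "
from station import *
print(finish_job())"
```

```text
the job is handed in; nothing more can be done
None
```

The paper roll is loaded in its holder with both spindle ends in their cups, and I handed the job in at about 15.5 s of the 61 s allowed.

- **Seating:** I gripped the larger roll across its middle and tilted it 10° with the sprung end down. Vision put the bracket's middle within about 2 mm of the plate's. Moving in slowly, the plunger met the cup floor within about 1.5 mm of where the images put it.
- **Pushing the spring:** I pushed it in by about 12 mm, at about 10–11 N. During the swing, one reading gave 12.9 mm by position and 11.1 N by force. By the force alone that reading could be right at the 13.5 mm stop, so it was closer to the stop than I wanted. I eased it off in the next step.
- **Letting it out:** The other end swung down inside its cup, and I let the spring out by hand. The roll stopped within 0.3 mm of the expected seated position, and the force along the spindle fell from about 10 N to 1–3 N. I lowered it onto the cups before opening the jaws.

**Last checks:**
- After release the wrist force was close to zero.
- The wrist and side pictures, taken with the gripper clear, show the pin in the −y cup and the plunger in the +y cup.
- The bystanders in view looked undisturbed. I did not measure their positions.
- Sideways force readings of 2–4 N during the push were not fully explained. All force readings along the spindle stayed below the 20 N limit for the cups.

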